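Warm the honey jars for the tasting counter

ROBOT

A 7-joint arm with a two-finger parallel gripper is mounted at the origin on the work surface. World frame = base frame: x ahead of the robot, y to its left, z up, the work surface at z = 0. Lengths are in m, angles in rad, forces in N, time in s.
With the tool pointing down it reaches from about 0.425 to 0.925 m from the base axis. Payload 6.8 kg.
Tool frame: the origin (TCP) lies between the finger pads, 19 mm behind the fingertips; this is the grasp point; z points along the fingers, y is the line along which they close (so a half turn about z gives the same grasp; the last joint's range is limited). The gripper opens to 85 mm and grips with 20 to 120 N. Pads are 22 mm wide; open, the fingers measure 114 mm over their backs; the gripper's body (76 mm by 85 mm) begins 54 mm behind the grasp point. The pads swing forward as they close: fully open they stand 13 mm farther back than shut.
Start: joints at [-1.419, 0.477, 0.022, 1.555, -0.011, 1.109, -0.083], TCP at [0.173, 0.652, 0.25] pointing down, gripper open.
Joint ranges: [-2.96, 2.96], [-0.34, 2.1], [-1.41, 1.46], [0.24, 2.44], [-1.37, 4.51], [0.17, 1.92], [-2.96, 2.96]. Speed limits (rad/s): [2.39, 2.39, 3.14, 3.14, 3.14, 3.14, 3.14].

INTERFACE

Orientations are given as a unit quaternion [w, x, y, z].
In Python, from station import bot gives the robot as it stands. The module is installed in compiled form; this text tells all that it offers.
- The arm moves only by the tool step_arm, never from a script. Its argument "increments" is a list that holds one entry, the list of rows, each a list of 7 numbers: the opening, from -1 (shut) to 1 (fully open), then the shift along the tool's x, y, z in mm, then the turn, a rotation vector about the tool's x, y, z in degrees. In form: [[[grip, x, y, z, ax, ay, az], ...]]. A call has 1 to 10 rows; each row is the pose to reach, as a shift and turn from the pose commanded when the call began, along the tool's axes at that moment; what a row does not reach only later rows make up. A row lasts 1/12 s, in which the tool goes at most 41.7 mm and 7.16 degrees, less where a joint would pass 70% of its speed; a pose out of reach is approached as far as the arm can. A call with a gripper value outside its range is refused whole. The fingers move at their own pace and stop on an object; "force" is the grip in N (left out, the last holds). Time passes only in rows, so rows that repeat a pose let the fingers close. It gives the time, the measured TCP pose, the force, the opening and the grip force at its end, in the units of the state.
- bot.get_obs(): the state, without advancing time (a new reading comes with each control period).
- bot.read_camera(name): name is "scene" or "top" or "wrist"; returns a dict with "image" (400x640x3 uint8, red, green, blue), "camera_matrix" (3x3 intrinsics, pixels), "dist" ([k1, k2, p1, p2, k3] as OpenCV has them; the pictures are not rectified), "R" (3x3) and "t" (3): a world point X has camera coordinates R X + t. Camera axes: x right, y down, z forward; pixel columns grow to the right and rows downward; lengths in m; the calibration is good to about 2 mm. A picture is of the moment at which its call begins. There is no depth.
- bot.hand_in(): hands the job in; it is judged then, once.
The state is a dict: "t": time; "q": joint angles; "joint_vel": joint speeds; "joint_torque": joint torques, N m; "eef_pos": TCP position; "tool_rot": TCP orientation; "contact_force": force on the tool from outside, world axes, zero at the start; "torque": the same for the moment, N m; "gripper_width": opening from 0.0 (shut) to 1.0 (fully open); "grasp_force": force on a finger pad.
Only numpy, scipy, OpenCV 4.12 (cv2) and the standard library are available. Lean on these libraries where they do the work, as an engineer would, in place of code of your own. Each camera call takes 0.05 s, during which the arm holds its last target. There are 200 camera calls.

TASK

Get the honey warming for today's tasting: one plate of the counter warmer carries the cast-iron cocotte; clear the stoneware crock off the other plate and stand it upright on the round cork mat, then stand every honey jar from the wooden tray upright and wholly on that cleared plate, all while the warmer is still off. Only then turn the main switch fully to on, and after that turn the dial in front of the honey plate so that its white pointer is on the fourth mark after the zero dot. Leave the cocotte, its own dial and the goods standing around as they are.

Things in the scene. Friction and masses are not known exactly. Their poses are not given: they have to be found in the camera images.
- warmer: two-plate counter warmer, fixed: stainless housing 290 (x) by 390 (y) mm, flat top 60 mm above the counter, with a black control console along its -x side (the robot's side): console 97 mm deep (x -145 to -48 mm), its top 78 mm above the counter. Origin: centre of the underside, on the counter; x from the console to the plates, y to the left seen from the robot, z up
- plate_left (a point): centre of the left (+y) square dark warming plate, 165 by 165 mm, flush in the housing's top (60 mm above the counter), with 15 to 18 mm of housing around it; at (47.5, 92.5, 60) mm of the warmer, same axes
- plate_right (a point): the same for the right (-y) plate, at (47.5, -92.5, 60) mm of the warmer
- dial_left (a joint): left plate's dial (rad): 0 with its white pointer at the white zero dot (on the plates' side, warmer +x), growing clockwise seen from above to 4.71; starts anywhere from 0 to 2.0. Six short white lines follow the dot clockwise every 45 degrees: the first to the sixth mark; the fourth is at 3.14 (pointer towards the robot). Stays where it is left; friction about 0.03 N m
- dial_right (a joint): the same for the right plate's dial
- dial_left_pointer (a point): pointer end of the left dial's bar grip, 24 mm from its upright axis at (-96.5, 92.5) mm of the warmer, 107 mm above the counter (TCP height to grip: the tips then just clear the skirt). Grey skirt 52 mm across, 7 mm high; on it a black bar 46 mm long, 14 wide, 24 tall (top 31 mm above the console), white line on top from the axis to this end. x: along the bar, outwards; z up; turns with the dial
- dial_right_pointer (a point): the same for the right dial, whose axis stands at (-96.5, -92.5) mm of the warmer
- main_switch (a joint): main switch handle (rad), in the middle of the console: 0 off (handle crosswise, white end to the left, warmer +y, at the black dot), 1.571 on (a quarter turn clockwise from above, white end towards the plates, at the black dash). End stops at both; in between it stays where it is left, friction about 0.05 N m. Starts off
- main_switch_grip (a point): on the switch's upright axis, at (-96.5, 0, 108) mm of the warmer: height for the TCP to grip. The handle is a black bar 64 mm long, 16 wide, 26 tall (top 34 mm above the console) on a grey square; x runs along the bar to its white end, z up; turns with the handle
- jar1: honey jar: amber glass, paper label, brass-coloured lid, 60 mm in diameter, 66 mm tall, about 0.3 kg; origin at the centre of its underside, z up its axis. Starts upright in the tray. Three or all of the four jars are there; None if absent
- jar2: honey jar: amber glass, paper label, brass-coloured lid, 60 mm in diameter, 66 mm tall, about 0.3 kg; origin at the centre of its underside, z up its axis. Starts upright in the tray. Three or all of the four jars are there; None if absent
- jar3: honey jar: amber glass, paper label, brass-coloured lid, 60 mm in diameter, 66 mm tall, about 0.3 kg; origin at the centre of its underside, z up its axis. Starts upright in the tray. Three or all of the four jars are there; None if absent
- jar4: honey jar: amber glass, paper label, brass-coloured lid, 60 mm in diameter, 66 mm tall, about 0.3 kg; origin at the centre of its underside, z up its axis. Starts upright in the tray. Three or all of the four jars are there; None if absent
- tray: wooden tray, fixed, 220 by 220 mm, rim 26 mm high and 8 mm thick, inner floor 8 mm above the counter; to the left or to the right of the warmer; origin at the centre of its underside
- cork_mat: round cork mat, fixed, 170 mm in diameter, 6 mm thick, on the other side of the warmer from the tray; origin at the centre of its underside
- crock: white stoneware crock with a brown band and a cork stopper, 66 mm in diameter up to 46 mm height, 75 mm tall with the stopper, about 0.3 kg; origin at the centre of its underside, z up. Starts on one of the two plates
- cocotte: round grey cast-iron cocotte with lid, 150 mm in diameter (180 mm over its two handles), 85 mm tall with the brass lid knob, 2 kg, loose; stands on the plate where the crock is not, and stays there; origin at the centre of its underside
- bowl: white bowl, 90 mm across, 40 mm high, loose, beside the cork mat; origin at the centre of its underside; a bystander
- cheese: small round pale cheese, 108 mm in diameter, 40 mm tall, loose, beyond the tray; origin under its centre; a bystander
- gherkins: green glass jar with a steel lid, 74 mm in diameter, 85 mm tall, loose, on the robot's side of the tray; origin under its centre; a bystander
- capers: slim green glass jar with a black lid, 56 mm in diameter, 80 mm tall, loose, beside the cork mat; origin under its centre; a bystander

How it is judged:
By the outcome, as a careful person would: the job done as asked, in the order asked, and still so for the second after the job is handed in, with the robot touching nothing.
Of jar1, jar2, jar3, jar4 only 3 to 4 are there at a start; the rules pass over those that are not, and their reading is None.
At some moment in a run one of jar1, jar2, jar3, jar4, crock may be knocked a few centimetres aside while the robot is not near it.
Once in a run the grip may slacken for a moment while it holds something.
It also fails if it takes over 210 s, if anything falls off the work surface, if the arm or the gripper's body presses on something with over 40 N, if the wrist force passes 120 N, or if a joint passes its speed limit or range.

## Working session

There is one attempt and no reset: what is moved stays moved. The work goes in short steps, Python scripts to look and compute and a tool call to move; the robot and the scene stay as the last step left them, time stands still between calls to the robot, and variables do not carry over. Pictures are saved under pics/ and viewed, at most 14 in all, crops included, and the job is handed in when it is done.

Besides the shell and the picture viewer there is one more tool, called after "Call:" by a JSON object that holds its "method" and its "body", one argument or row to a line. step_arm: Moves the arm, as the interface text tells. Its arguments: {"type":"object","properties":{"increments":{"type":"array"},"force":{"type":"number"}},"required":["increments"]}

```bash
mkdir -p pics; cat > h.py <<'E'
import numpy as np, cv2, sys
from station import bot
def cam(n):
    c=bot.read_camera(n); c['K']=np.array(c['camera_matrix']);c['d']=np.array(c['dist'],float);c['R']=np.array(c['R']);c['t']=np.array(c['t']);return c
def ray(c,px,z):
    p=cv2.undistortPoints(np.array(px,float).reshape(-1,1,2),c['K'],c['d']).reshape(-1,2)
    d=np.c_[p,np.ones(len(p))]@c['R']; o=-c['R'].T@c['t']
    return (o+d*((z-o[2])/d[:,2])[:,None])[:,:2]
def proj(c,X):
    return cv2.projectPoints(np.array(X,float).reshape(-1,3),cv2.Rodrigues(c['R'])[0],c['t'],c['K'],c['d'])[0].reshape(-1,2)
def save(c,n): cv2.imwrite('pics/'+n,c['image'][:,:,::-1])
E
python3 - <<'E'
from h import *
o=bot.get_obs(); print({k:np.round(v,3) for k,v in o.items()})
for n in ['scene','top','wrist']:
    c=cam(n); save(c,n+'0.png'); print(n,np.round(-c['R'].T@c['t'],3),np.round(c['R'],2).tolist(),c['K'][0,0])
E
```

```text
{'t': np.float64(0.0), 'q': array([-1.419,  0.478,  0.022,  1.556, -0.012,  1.109, -0.083]), 'joint_vel': array([ 0.001, -0.001, -0.001, -0.001,  0.001,  0.   , -0.   ]), 'joint_torque': array([-0.0000e+00, -5.9645e+01,  1.6080e+00, -2.8120e+01,  1.2000e-02,
        9.0000e-03, -0.0000e+00]), 'eef_pos': array([0.173, 0.652, 0.249]), 'tool_rot': array([-0.   ,  0.13 ,  0.992, -0.001]), 'contact_force': array([-0.322, -0.325, -0.699]), 'torque': array([ 0.021,  0.011, -0.034]), 'grasp_force': np.float64(0.0), 'gripper_width': np.float64(1.0)}
scene [ 1.015 -0.828  1.242] [[0.87, 0.5, -0.02], [0.37, -0.67, -0.64], [-0.33, 0.55, -0.76]] 475.0281810499649
top [0.355 0.004 1.184] [[-0.01, -1.0, 0.01], [-0.99, 0.01, -0.16], [0.16, -0.01, -0.99]] 379.7359270082998
wrist [0.099 0.673 0.372] [[0.26, 0.97, -0.0], [0.92, -0.24, 0.3], [0.29, -0.08, -0.95]] 319.50058111262194
```

View pics/top0.png

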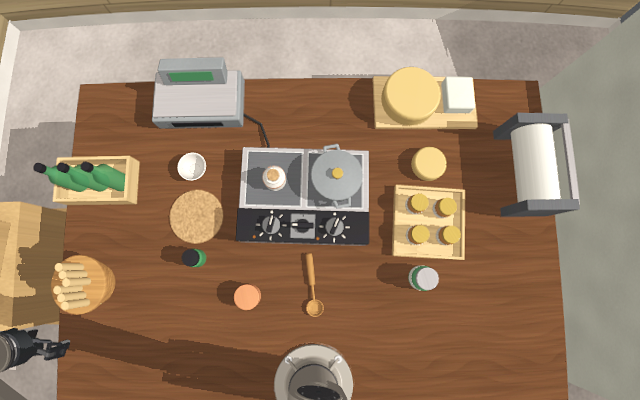

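View pics/scene0.png

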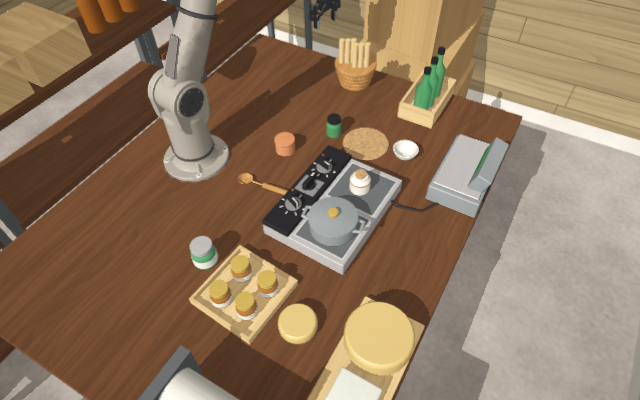

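The top view shows the crock (273,177) on the left (+y) plate, the cocotte (336,175) on the right one, 4 jars in the tray at about (420,203), (447,207), (420,234), (451,235), and the mat at (196,216). The scene view agrees.

```bash
cat > m.py <<'E'
from h import *
def blobs(m,lo,hi):
    n,l,s,ce=cv2.connectedComponentsWithStats(m.astype(np.uint8)); return [(ce[i],s[i]) for i in range(1,n) if lo<s[i,4]<hi]
c=cam('top'); im=c['image']; hsv=cv2.cvtColor(im,cv2.COLOR_RGB2HSV)
H,S,V=[hsv[:,:,i].astype(int) for i in range(3)]
for p in [(420,203),(451,235),(276,171),(196,216),(260,200),(430,245),(397,230)]: print(p,hsv[p[1],p[0]])
cr=im[130:300,160:480]; cv2.imwrite('pics/crop1.png',cv2.resize(cr,None,fx=2.5,fy=2.5,interpolation=cv2.INTER_CUBIC)[:,:,::-1])
# warmer outline: low saturation region incl. black console
m=((S<60)|(V<45)).astype(np.uint8); m[:, :225]=0;m[:,385:]=0;m[:140]=0;m[255:]=0
m=cv2.morphologyEx(m,cv2.MORPH_OPEN,np.ones((5,5)));cs,_=cv2.findContours(m,cv2.RETR_EXTERNAL,cv2.CHAIN_APPROX_NONE)
k=max(cs,key=cv2.contourArea); k=cv2.convexHull(k); r=cv2.minAreaRect(k); print('hull',cv2.approxPolyDP(k,4,True).reshape(-1,2).tolist(),r)
E
python3 m.py
```

```text
(420, 203) [ 23 140 229]
(451, 235) [ 22 141 231]
(276, 171) [ 17 116 218]
(196, 216) [ 17 108 221]
(260, 200) [  0   0 130]
(430, 245) [ 20  86 255]
(397, 230) [ 18 106 205]
hull [[368, 151], [368, 243], [236, 240], [243, 147]] ((302.0, 195.0), (98.0, 132.0), 90.0)
```

View pics/crop1.png

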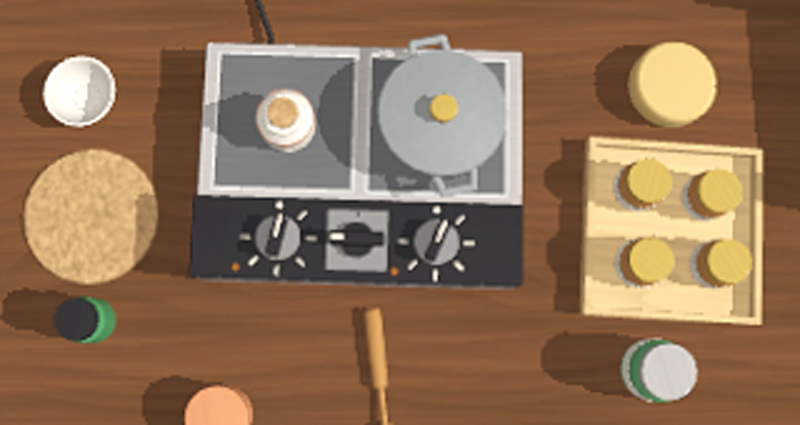

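The crop shows warmer corners, the two dials at crop (277,238) and (437,243), the switch at (357,239), and clear jar lids.

```bash
python3 - <<'E'
from h import *
c=cam('top'); 
def cp(u,v): return (160+(u+.5)/2.5-.5,130+(v+.5)/2.5-.5)
P=lambda L,z: np.round(ray(c,[cp(*p) for p in L],z)*1000).tolist()
print('plateL corners',P([(216,55),(357,54),(355,188),(214,188)],.06))
print('plateR corners',P([(371,54),(506,60),(506,193),(369,192)],.06))
print('housing back',P([(209,44),(522,52)],.06),'console',P([(194,197),(522,205),(191,277),(522,285)],.078))
print('dial L,R',P([(277,238),(437,243)],.085),'sw',P([(357,239)],.1))
print('lids',P([(650,181),(720,190),(651,259),(729,260)],.074))
print('crock stopper',P([(283,111)],.135),'crock shoulder',P([(286,119)],.106))
print('cork',P([(91,216)],.006),'bowl',P([(80,91)],.04),'capers',P([(79,320)],.08),'gherk',P([(668,372)],.085),'cocotte lid knob',P([(444,107)],.145),'cocotte rim',P([(443,112)],.125),'cheese',P([(674,82)],.04))
print('tray',P([(587,137),(763,149),(761,325),(582,316)],.026))
s=cam('scene'); im=s['image']; h=cv2.cvtColor(im,cv2.COLOR_RGB2HSV)
m=cv2.inRange(h,(19,120,120),(27,255,255)); n,l,st,ce=cv2.connectedComponentsWithStats(m)
for i in range(1,n):
  if 40<st[i,4]<1500: print(st[i],ce[i].round(1),np.round(ray(s,[ce[i]],.07)*1000))
E
```

```text
plateL corners [[696.0, 198.0], [695.0, 25.0], [529.0, 29.0], [531.0, 198.0]]
plateR corners [[695.0, 8.0], [686.0, -158.0], [521.0, -152.0], [524.0, 12.0]]
housing back [[710.0, 207.0], [696.0, -178.0]] console [[517.0, 218.0], [503.0, -168.0], [423.0, 220.0], [409.0, -165.0]]
dial L,R [[467.0, 119.0], [459.0, -67.0]] sw [[463.0, 26.0]]
lids [[531.0, -324.0], [519.0, -409.0], [438.0, -320.0], [435.0, -414.0]]
crock stopper [[606.0, 108.0]] crock shoulder [[604.0, 107.0]]
cork [[505.0, 362.0]] bowl [[658.0, 371.0]] capers [[374.0, 350.0]] gherk [[306.0, -330.0]] cocotte lid knob [[607.0, -74.0]] cocotte rim [[606.0, -74.0]] cheese [[662.0, -372.0]]
tray [[595.0, -261.0], [578.0, -486.0], [358.0, -468.0], [373.0, -245.0]]
[328 208  10  10  82] [332.7 212.5] [[585. -28.]]
[230 255  19  18 278] [239.2 263.7] [[ 441. -322.]]
[258 270  19  19 286] [266.4 279. ] [[ 537. -325.]]
[209 280  20  19 301] [218.3 288.9] [[ 438. -416.]]
[235 292  20  20 321] [244.4 301.1] [[ 523. -411.]]
[308 310  10  31  53] [313.9 327.4] [[ 725. -383.]]
```

```bash
cat > go.py <<'E'
# args: waypoints x,y,z,yaw (mm, deg; yaw = world angle of tool y, tool down); each from the previous
from h import *
from scipy.spatial.transform import Rotation as R
o=bot.get_obs(); p=np.array(o['eef_pos'])*1000; q=o['tool_rot']; r=R.from_quat([q[1],q[2],q[3],q[0]])
print('t %.1f'%o['t'],p.round(1),'yaw %.1f'%np.degrees(np.arctan2(r.as_matrix()[1,1],r.as_matrix()[0,1])),'w %.3f'%o['gripper_width'],'gf %.1f'%o['grasp_force'],'F',np.round(o['contact_force'],1),'q7 %.2f'%o['q'][6])
for a in sys.argv[1:]:
    x,y,z,w=map(float,a.split(',')); w=np.radians(w); yv=np.array([np.cos(w),np.sin(w),0]); zv=np.array([0,0,-1.])
    n=R.from_matrix(np.c_[np.cross(yv,zv),yv,zv]); t=np.array([x,y,z])
    d=r.inv().apply(t-p); a=np.degrees((r.inv()*n).as_rotvec()); print('d',d.round(0),'rot',a.round(1),'rows %.1f'%max(np.linalg.norm(t-p)/41.7,np.linalg.norm(a)/7.16)); p,r=t,n
E
python3 go.py 605,107,220,43 605,107,88,43 605,107,145,43 505,362,145,43 505,362,36,43
```

```text
t 0.3 [173.3 652.2 249.7] yaw 75.1 w 1.001 gf 0.0 F [-0.2  0.8  0.7] q7 -0.08
d [-557. -416.   30.] rot [-0.   0.  32.1] rows 16.7
d [  0.   0. 132.] rot [0. 0. 0.] rows 3.2
d [  0.   0. -57.] rot [0. 0. 0.] rows 1.4
d [255. 101.   0.] rot [0. 0. 0.] rows 6.6
d [  0.   0. 109.] rot [0. 0. 0.] rows 2.6
```

Call:
{"method": "step_arm", "body": {
  "increments": [
    [[1, -279, -208, 15, 0, 0, 32], [1, -279, -208, 15, 0, 0, 32], [1, -279, -208, 15, 0, 0, 32], [1, -279, -208, 15, 0, 0, 32], [1, -279, -208, 15, 0, 0, 32], [1, -279, -208, 15, 0, 0, 32], [1, -279, -208, 15, 0, 0, 32], [1, -279, -208, 15, 0, 0, 32], [1, -279, -208, 15, 0, 0, 32], [1, -279, -208, 15, 0, 0, 32]]
  ]
}}

```text
t: 1.13
eef_pos: [0.3931, 0.3749, 0.2351]
tool_rot: [0.001, 0.402, 0.916, -0.0]
contact_force: [-0.1, 0.3, 0.0]
gripper_width: 0.997
grasp_force: 0.0
```

Call:
{"method": "step_arm", "body": {
  "increments": [
    [[1, -346, -28, 15, 0, 0, 0], [1, -346, -28, 15, 0, 0, 0], [1, -346, -28, 15, 0, 0, 0], [1, -346, -28, 15, 0, 0, 0], [1, -346, -28, 15, 0, 0, 0], [1, -346, -28, 15, 0, 0, 0], [1, -346, -28, 15, 0, 0, 0], [1, -346, -28, 15, 0, 0, 0], [1, -346, -28, 15, 0, 0, 0], [1, -346, -28, 15, 0, 0, 0]]
  ]
}}

```text
t: 1.97
eef_pos: [0.6077, 0.104, 0.2199]
tool_rot: [0.001, 0.401, 0.916, -0.001]
contact_force: [-0.1, -0.6, -0.1]
gripper_width: 1.003
grasp_force: 0.0
```

```bash
python3 go.py 605,107,220,43 605,107,88,43; python3 -c "
from h import *
c=cam('wrist');save(c,'w1.png');print(proj(c,[[.605,.107,.135],[.605,.107,.06]]),np.round(-c['R'].T@c['t'],3))"
```

```text
t 2.0 [607.7 104.  219.9] yaw 42.8 w 1.003 gf 0.0 F [-0.1 -0.6 -0.1] q7 0.63
d [ 4.  0. -0.] rot [-0.   0.1 -0.2] rows 0.1
d [  0.   0. 132.] rot [0. 0. 0.] rows 3.2
[[322.59040031 208.3500769 ]
 [322.89567427 180.64769517]] [0.555 0.162 0.343]
```

View pics/w1.png

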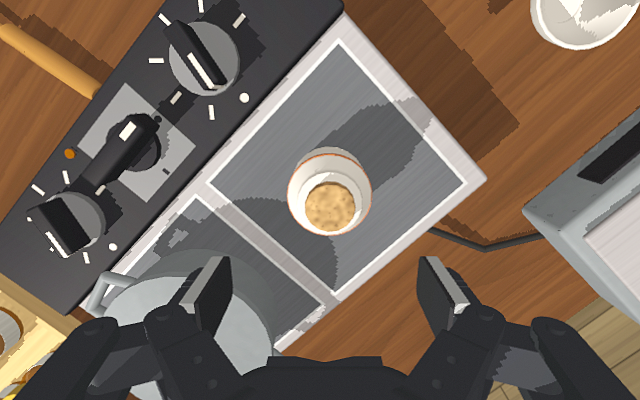

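The wrist view shows the crock's stopper at (330,205), about 7 px to the right of where I predicted it, and the left plate's corners at (340,40), (464,183), (332,295) and (210,183).

```bash
python3 - <<'E'
from h import *
c=cam('wrist')
g=ray(c,[(340,40),(464,183),(332,295),(210,183)],.06)*1000; print(g.round(1),g.mean(0))
print(ray(c,[(330,205)],.135)*1000, 'dials',ray(c,[(203,57),(69,220)],.085)*1000)
E
python3 go.py 608,109,220,43 608,109,88,43
```

```text
[[533.9 205. ]
 [699.4 196.9]
 [692.9  27.9]
 [529.3  38.3]] [613.85465835 117.02686449]
[[605.47032325 115.49041203]] dials [[469.13061461 123.81258569]
 [461.62905516 -61.03851746]]
t 2.1 [605.4 109.1 219.6] yaw 43.1 w 1.003 gf 0.0 F [ 0.6  0.9 -0.8] q7 0.63
d [-2.  2. -0.] rot [-0.  -0.1  0.1] rows 0.1
d [  0.   0. 132.] rot [0. 0. 0.] rows 3.2
```

Call:
{"method": "step_arm", "body": {
  "increments": [
    [[1, -2, 2, 70, 0, 0, 0], [1, -2, 2, 70, 0, 0, 0], [1, -2, 2, 100, 0, 0, 0], [1, -2, 2, 131, 0, 0, 0], [1, -2, 2, 131, 0, 0, 0], [1, -2, 2, 131, 0, 0, 0], [1, -2, 2, 131, 0, 0, 0]]
  ]
}}

```text
t: 2.65
eef_pos: [0.609, 0.1096, 0.0906]
tool_rot: [0.001, 0.397, 0.918, 0.001]
contact_force: [0.0, -1.1, 0.6]
gripper_width: 1.0
grasp_force: 0.0
```

Call:
{"method": "step_arm", "body": {
  "increments": [
    [[-1, 0, 0, 0, 0, 0, 0], [-1, 0, 0, 0, 0, 0, 0], [-1, 0, 0, 0, 0, 0, 0], [-1, 0, 0, 0, 0, 0, 0], [-1, 0, 0, 0, 0, 0, 0], [-1, 0, 0, 0, 0, 0, 0], [-1, 0, 0, 0, 0, 0, 0], [-1, 0, 0, 0, 0, 0, 0]]
  ],
  "force": 60
}}

```text
t: 3.32
eef_pos: [0.6097, 0.1085, 0.0918]
tool_rot: [0.001, 0.398, 0.917, 0.002]
contact_force: [-3.2, 0.3, 7.9]
gripper_width: 0.756
grasp_force: 65.1
```

Call:
{"method": "step_arm", "body": {
  "increments": [
    [[-1, 0, 0, -30, 0, 0, 0], [-1, 0, 0, -60, 0, 0, 0], [-1, 0, 0, -60, 0, 0, 0], [-1, 0, 0, -60, 0, 0, 0]]
  ]
}}

```text
t: 3.65
eef_pos: [0.6099, 0.1082, 0.1516]
tool_rot: [0.002, 0.398, 0.917, 0.002]
contact_force: [0.3, 0.5, -3.7]
gripper_width: 0.754
grasp_force: 69.0
```

```bash
python3 go.py 505,362,150,43 505,362,50,43
```

```text
t 3.6 [609.9 108.2 151.6] yaw 43.1 w 0.754 gf 69.0 F [ 0.3  0.5 -3.7] q7 0.67
d [257.  97.   2.] rot [0.3 0.1 0.1] rows 6.6
d [  0.   0. 100.] rot [0. 0. 0.] rows 2.4
```

Call:
{"method": "step_arm", "body": {
  "increments": [
    [[-1, 257, 97, 2, 0, 0, 0], [-1, 257, 97, 2, 0, 0, 0], [-1, 257, 97, 2, 0, 0, 0], [-1, 257, 97, 2, 0, 0, 0], [-1, 257, 97, 2, 0, 0, 0], [-1, 257, 97, 2, 0, 0, 0], [-1, 257, 97, 2, 0, 0, 0], [-1, 257, 97, 2, 0, 0, 0], [-1, 257, 97, 2, 0, 0, 0]]
  ]
}}

```text
t: 4.4
eef_pos: [0.5013, 0.3638, 0.1456]
tool_rot: [-0.001, 0.396, 0.918, -0.001]
contact_force: [0.4, -1.1, -3.7]
gripper_width: 0.754
grasp_force: 68.9
```

Call:
{"method": "step_arm", "body": {
  "increments": [
    [[-1, 0, 0, 40, 0, 0, 0], [-1, 0, 0, 75, 0, 0, 0], [-1, 0, 0, 100, 0, 0, 0], [-1, 0, 0, 106, 0, 0, 0], [-1, 0, 0, 106, 0, 0, 0], [-1, 0, 0, 106, 0, 0, 0]]
  ]
}}

```text
t: 4.9
eef_pos: [0.5042, 0.36, 0.0408]
tool_rot: [0.0, 0.399, 0.917, -0.001]
contact_force: [-0.2, -0.1, -3.2]
gripper_width: 0.753
grasp_force: 68.9
```

```bash
python3 go.py; python3 -c "
from h import *
c=cam('scene');cv2.imwrite('pics/s2.png',cv2.resize(c['image'][60:260,250:500],None,fx=2.4,fy=2.4)[:,:,::-1])"
```

```text
t 4.9 [504.2 360.   40.8] yaw 43.0 w 0.753 gf 68.9 F [-0.2 -0.1 -3.2] q7 0.25
```

View pics/s2.png

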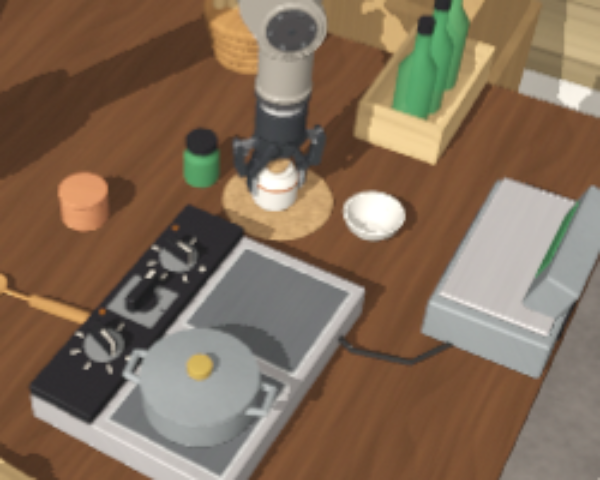

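The crock is held upright over the mat centre, a few mm above the cork; the last bit down follows.

Call:
{"method": "step_arm", "body": {
  "increments": [
    [[-1, 0, 0, 2, 0, 0, 0], [-1, 0, 0, 3, 0, 0, 0], [-1, 0, 0, 4, 0, 0, 0], [-1, 0, 0, 4, 0, 0, 0]]
  ]
}}

```text
t: 5.28
eef_pos: [0.504, 0.3616, 0.038]
tool_rot: [0.0, 0.398, 0.917, 0.0]
contact_force: [-1.8, -1.9, 3.9]
gripper_width: 0.751
grasp_force: 69.5
```

Call:
{"method": "step_arm", "body": {
  "increments": [
    [[1, 0, 0, 0, 0, 0, 0], [1, 0, 0, 0, 0, 0, 0], [1, 0, 0, 0, 0, 0, 0], [1, 0, 0, 0, 0, 0, 0], [1, 0, 0, 0, 0, 0, 0], [1, 0, 0, -30, 0, 0, 0], [1, 0, 0, -70, 0, 0, 0], [1, 0, 0, -110, 0, 0, 0], [1, 0, 0, -150, 0, 0, 0], [1, 0, 0, -182, 0, 0, 0]]
  ]
}}

```text
t: 6.12
eef_pos: [0.5042, 0.3619, 0.2222]
tool_rot: [0.001, 0.398, 0.917, 0.001]
contact_force: [0.9, 0.7, -0.1]
gripper_width: 1.002
grasp_force: 0.0
```

```bash
python3 go.py 520,20,220,43 534,-324,180,43
```

```text
t 6.1 [504.2 361.9 222.2] yaw 43.1 w 1.002 gf 0.0 F [ 0.9  0.7 -0.1] q7 0.18
d [-260. -222.    2.] rot [0.1 0.  0.1] rows 8.2
d [-261. -224.   40.] rot [0. 0. 0.] rows 8.3
```

Call:
{"method": "step_arm", "body": {
  "increments": [
    [[1, -260, -222, 2, 0, 0, 0], [1, -260, -222, 2, 0, 0, 0], [1, -260, -222, 2, 0, 0, 0], [1, -260, -222, 2, 0, 0, 0], [1, -260, -222, 2, 0, 0, 0], [1, -260, -222, 2, 0, 0, 0], [1, -260, -222, 2, 0, 0, 0], [1, -260, -222, 2, 0, 0, 0], [1, -260, -222, 2, 0, 0, 0], [1, -260, -222, 2, 0, 0, 0]]
  ]
}}

```text
t: 6.95
eef_pos: [0.5191, 0.0159, 0.2173]
tool_rot: [0.0, 0.401, 0.916, -0.0]
contact_force: [0.5, 0.7, 0.5]
gripper_width: 1.001
grasp_force: 0.0
```

Call:
{"method": "step_arm", "body": {
  "increments": [
    [[1, -261, -224, 20, 0, 0, 0], [1, -261, -224, 20, 0, 0, 0], [1, -261, -224, 20, 0, 0, 0], [1, -261, -224, 20, 0, 0, 0], [1, -261, -224, 20, 0, 0, 0], [1, -261, -224, 20, 0, 0, 0], [1, -261, -224, 20, 0, 0, 0], [1, -261, -224, 20, 0, 0, 0], [1, -261, -224, 20, 0, 0, 0], [1, -261, -224, 20, 0, 0, 0]]
  ]
}}

```text
t: 7.78
eef_pos: [0.5336, -0.3268, 0.1967]
tool_rot: [0.0, 0.4, 0.917, -0.001]
contact_force: [0.2, -0.1, 0.6]
gripper_width: 1.005
grasp_force: 0.0
```

```bash
cat > lids.py <<'E'
from h import *
for n,zs in (('wrist',(.074,.126)),('top',(.074,.126)),('scene',(.07,.122))):
    c=cam(n); h=cv2.cvtColor(c['image'],cv2.COLOR_RGB2HSV)
    m=cv2.morphologyEx(cv2.inRange(h,(19,120,100),(27,255,255)),cv2.MORPH_OPEN,np.ones((3,3)))
    if n=='wrist': save(c,'w_last.png')
    N,l,st,ce=cv2.connectedComponentsWithStats(m)
    for i in range(1,N):
        if st[i,4]>(800 if n=='wrist' else 130) and st[i,4]<9000: print(n,st[i].tolist(),ce[i].round(),[np.round(ray(c,[ce[i]],z)[0]*1000).tolist() for z in zs])
E
python3 lids.py; cp pics/w_last.png pics/w2.png; python3 go.py 534,-324,180,43
```

```text
wrist [203, 72, 73, 74, 4190] [238. 108.] [[440.0, -319.0], [449.0, -308.0]]
wrist [130, 161, 72, 65, 3622] [165. 193.] [[438.0, -410.0], [447.0, -380.0]]
wrist [295, 161, 66, 65, 3361] [328. 193.] [[534.0, -321.0], [523.0, -310.0]]
wrist [217, 221, 64, 62, 2904] [251. 251.] [[521.0, -404.0], [513.0, -375.0]]
wrist [334, 244, 93, 99, 7107] [380. 293.] [[632.0, -358.0], [600.0, -339.0]]
wrist [514, 306, 126, 94, 3379] [600. 343.] [[825.0, -253.0], [752.0, -257.0]]
top [382, 89, 39, 36, 392] [396. 112.] [[816.0, -267.0], [794.0, -254.0]]
top [410, 194, 19, 17, 253] [419. 202.] [[531.0, -322.0], [523.0, -307.0]]
scene [230, 256, 19, 17, 248] [239. 264.] [[441.0, -325.0], [467.0, -347.0]]
scene [258, 270, 18, 19, 285] [266. 279.] [[537.0, -325.0], [558.0, -347.0]]
scene [209, 280, 20, 19, 305] [218. 289.] [[439.0, -416.0], [464.0, -434.0]]
scene [235, 292, 20, 19, 318] [244. 301.] [[523.0, -411.0], [545.0, -429.0]]
t 7.9 [ 535.1 -320.9  196.5] yaw 43.3 w 0.997 gf 0.0 F [-0.1 -0.1 -0.6] q7 1.45
d [-2. -3. 17.] rot [ 0.1 -0.1  0.3] rows 0.4
```

View pics/w2.png

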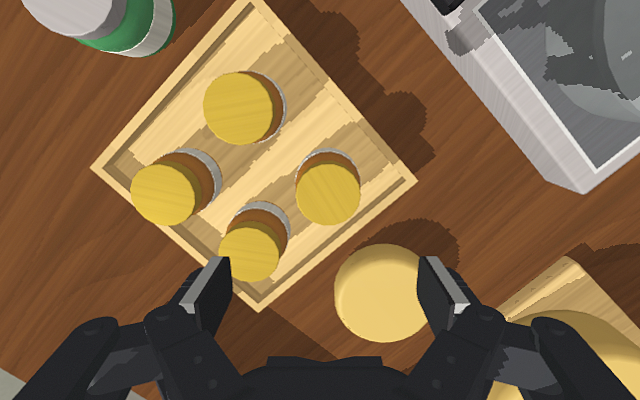

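The wrist view shows all four lids and agrees with top and scene to within about 5 mm; jar A is at (534,-323).

Call:
{"method": "step_arm", "body": {
  "increments": [
    [[1, -1, -2, 40, 0, 0, 0], [1, -1, -2, 80, 0, 0, 0], [1, -1, -2, 115, 0, 0, 0], [1, -1, -2, 140, 0, 0, 0], [1, -1, -2, 146, 0, 0, 0], [1, -1, -2, 146, 0, 0, 0]]
  ]
}}

```text
t: 8.43
eef_pos: [0.5331, -0.3225, 0.0494]
tool_rot: [-0.002, 0.397, 0.918, 0.001]
contact_force: [0.3, 0.7, 1.3]
gripper_width: 0.994
grasp_force: 0.0
```

Call:
{"method": "step_arm", "body": {
  "increments": [
    [[-1, 0, 0, 0, 0, 0, 0], [-1, 0, 0, 0, 0, 0, 0], [-1, 0, 0, 0, 0, 0, 0], [-1, 0, 0, 0, 0, 0, 0], [-1, 0, 0, 0, 0, 0, 0], [-1, 0, 0, 0, 0, 0, 0], [-1, 0, 0, 0, 0, 0, 0], [-1, 0, 0, -5, 0, 0, 0]]
  ],
  "force": 60
}}

```text
t: 9.1
eef_pos: [0.5342, -0.3253, 0.0575]
tool_rot: [0.001, 0.398, 0.918, 0.0]
contact_force: [-0.2, -0.1, -2.8]
gripper_width: 0.656
grasp_force: 63.9
```

Call:
{"method": "step_arm", "body": {
  "increments": [
    [[-1, 0, 0, -40, 0, 0, 0], [-1, 0, 0, -80, 0, 0, 0], [-1, 0, 0, -120, 0, 0, 0], [-1, 0, 0, -140, 0, 0, 0], [-1, 0, 0, -140, 0, 0, 0]]
  ]
}}

```text
t: 9.52
eef_pos: [0.5358, -0.3277, 0.2028]
tool_rot: [0.005, 0.398, 0.917, -0.0]
contact_force: [1.3, -0.7, -1.9]
gripper_width: 0.65
grasp_force: 65.7
```

```bash
python3 go.py 520,-100,195,43 652,150,195,43 652,150,115,43
```

```text
t 9.5 [ 535.8 -327.7  202.8] yaw 43.1 w 0.650 gf 65.7 F [ 1.3 -0.7 -1.9] q7 1.46
d [177. 144.   7.] rot [0.2 0.6 0.1] rows 5.5
d [ 93. 267.   0.] rot [0. 0. 0.] rows 6.8
d [ 0.  0. 80.] rot [0. 0. 0.] rows 1.9
```

Call:
{"method": "step_arm", "body": {
  "increments": [
    [[-1, 177, 144, 4, 0, 0.6, 0], [-1, 177, 144, 4, 0, 0.6, 0], [-1, 177, 144, 4, 0, 0.6, 0], [-1, 177, 144, 4, 0, 0.6, 0], [-1, 177, 144, 4, 0, 0.6, 0], [-1, 177, 144, 4, 0, 0.6, 0], [-1, 177, 144, 4, 0, 0.6, 0]]
  ]
}}

```text
t: 10.1
eef_pos: [0.5167, -0.0912, 0.1912]
tool_rot: [-0.006, 0.394, 0.919, 0.003]
contact_force: [-0.1, -0.1, -3.5]
gripper_width: 0.657
grasp_force: 65.3
```

Call:
{"method": "step_arm", "body": {
  "increments": [
    [[-1, 93, 267, 0, 0, 0, 0], [-1, 93, 267, 0, 0, 0, 0], [-1, 93, 267, 0, 0, 0, 0], [-1, 93, 267, 0, 0, 0, 0], [-1, 93, 267, 0, 0, 0, 0], [-1, 93, 267, 0, 0, 0, 0], [-1, 93, 267, 0, 0, 0, 0], [-1, 93, 267, 0, 0, 0, 0], [-1, 93, 267, 0, 0, 0, 0], [-1, 93, 267, 0, 0, 0, 0]]
  ]
}}

```text
t: 10.93
eef_pos: [0.6483, 0.1511, 0.1923]
tool_rot: [-0.005, 0.398, 0.917, 0.001]
contact_force: [-0.7, 0.2, -3.2]
gripper_width: 0.655
grasp_force: 65.4
```

```bash
python3 go.py 652,150,195,43 652,150,106,43
```

```text
t 10.9 [648.3 151.1 192.3] yaw 43.1 w 0.655 gf 65.4 F [-0.7  0.2 -3.2] q7 0.66
d [-3.  2. -3.] rot [-0.1 -0.6  0.1] rows 0.1
d [ 0.  0. 89.] rot [0. 0. 0.] rows 2.1
```

Call:
{"method": "step_arm", "body": {
  "increments": [
    [[-1, -2, 2, 35, 0, -0.6, 0], [-1, -2, 2, 65, 0, -0.6, 0], [-1, -2, 2, 82, 0, -0.6, 0], [-1, -2, 2, 86, 0, -0.6, 0], [-1, -2, 2, 86, 0, -0.6, 0], [-1, -2, 2, 86, 0, -0.6, 0]]
  ]
}}

```text
t: 11.43
eef_pos: [0.6509, 0.1508, 0.1071]
tool_rot: [0.0, 0.399, 0.917, -0.0]
contact_force: [-1.2, -0.1, -2.8]
gripper_width: 0.657
grasp_force: 75.5
```

Call:
{"method": "step_arm", "body": {
  "increments": [
    [[-1, 0, 0, 2, 0, 0, 0], [-1, 0, 0, 3, 0, 0, 0], [-1, 0, 0, 3, 0, 0, 0]]
  ]
}}

```text
t: 11.68
eef_pos: [0.6516, 0.1519, 0.1051]
tool_rot: [0.001, 0.398, 0.917, 0.0]
contact_force: [-1.7, -1.4, 4.1]
gripper_width: 0.655
grasp_force: 76.2
```

```bash
python3 go.py 652,150,102,43
```

```text
t 11.7 [651.6 151.9 105.1] yaw 43.1 w 0.655 gf 76.2 F [-1.7 -1.4  4.1] q7 0.69
d [-2. -1.  3.] rot [0.  0.1 0.1] rows 0.1
```

Call:
{"method": "step_arm", "body": {
  "increments": [
    [[1, 0, 0, 0, 0, 0, 0], [1, 0, 0, 0, 0, 0, 0], [1, 0, 0, 0, 0, 0, 0], [1, 0, 0, 0, 0, 0, 0], [1, 0, 0, 0, 0, 0, 0], [1, 0, 0, -30, 0, 0, 0], [1, 0, 0, -65, 0, 0, 0], [1, 0, 0, -95, 0, 0, 0], [1, 0, 0, -95, 0, 0, 0], [1, 0, 0, -95, 0, 0, 0]]
  ]
}}

```text
t: 12.52
eef_pos: [0.6524, 0.1533, 0.2012]
tool_rot: [0.002, 0.398, 0.917, 0.002]
contact_force: [-0.1, -0.7, -1.1]
gripper_width: 1.0
grasp_force: 0.0
```

```bash
python3 go.py 520,-100,200,43 530,-360,200,43; python3 lids.py; cp pics/w_last.png pics/w3.png
```

```text
t 12.5 [652.4 153.3 201.2] yaw 43.1 w 1.000 gf 0.0 F [-0.1 -0.7 -1.1] q7 0.65
d [ -94. -270.    0.] rot [0.2 0.1 0.1] rows 6.9
d [-197. -170.    0.] rot [0. 0. 0.] rows 6.2
wrist [283, 174, 79, 78, 4811] [322. 213.] [[663.0, 143.0], [649.0, 157.0]]
top [382, 86, 42, 39, 426] [396. 112.] [[817.0, -268.0], [796.0, -255.0]]
top [439, 198, 18, 17, 257] [447. 206.] [[518.0, -408.0], [511.0, -389.0]]
top [411, 225, 19, 18, 271] [420. 234.] [[437.0, -319.0], [433.0, -304.0]]
top [442, 226, 19, 17, 265] [451. 234.] [[434.0, -414.0], [430.0, -394.0]]
scene [371, 165, 16, 15, 206] [378. 172.] [[636.0, 197.0], [653.0, 151.0]]
scene [230, 255, 19, 18, 279] [239. 264.] [[441.0, -322.0], [466.0, -344.0]]
scene [209, 280, 19, 19, 298] [218. 289.] [[438.0, -416.0], [464.0, -435.0]]
scene [235, 292, 20, 20, 321] [244. 301.] [[523.0, -411.0], [545.0, -429.0]]
```

View pics/w3.png

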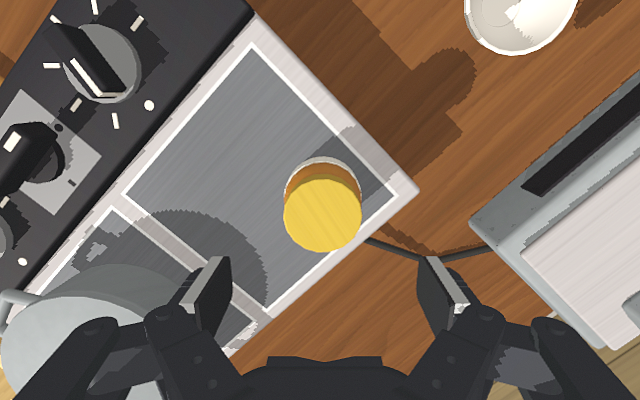

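Jar A stands upright near the far-left corner of the plate, inside its white line; plate corners at (253,45), (396,194), (266,318), (124,195).

Call:
{"method": "step_arm", "body": {
  "increments": [
    [[1, -94, -270, 0, 0, 0, 0], [1, -94, -270, 0, 0, 0, 0], [1, -94, -270, 0, 0, 0, 0], [1, -94, -270, 0, 0, 0, 0], [1, -94, -270, 0, 0, 0, 0], [1, -94, -270, 0, 0, 0, 0], [1, -94, -270, 0, 0, 0, 0], [1, -94, -270, 0, 0, 0, 0]]
  ]
}}

```text
t: 13.33
eef_pos: [0.5131, -0.1078, 0.198]
tool_rot: [-0.001, 0.403, 0.915, -0.002]
contact_force: [-0.4, -1.3, 0.2]
gripper_width: 1.001
grasp_force: 0.0
```

Call:
{"method": "step_arm", "body": {
  "increments": [
    [[1, -233, -204, 20, 0, 0, 0], [1, -233, -204, 20, 0, 0, 0], [1, -233, -204, 20, 0, 0, 0], [1, -233, -204, 20, 0, 0, 0], [1, -233, -204, 20, 0, 0, 0], [1, -233, -204, 20, 0, 0, 0], [1, -233, -204, 20, 0, 0, 0], [1, -233, -204, 20, 0, 0, 0], [1, -233, -204, 20, 0, 0, 0]]
  ]
}}

```text
t: 14.08
eef_pos: [0.5257, -0.4152, 0.1772]
tool_rot: [-0.001, 0.401, 0.916, -0.002]
contact_force: [-0.5, -0.7, -0.4]
gripper_width: 0.999
grasp_force: 0.0
```

```bash
python3 lids.py; python3 go.py 521,-408,190,43 521,-408,50,43
```

```text
wrist [285, 0, 83, 62, 4220] [326.  26.] [[445.0, -326.0], [452.0, -333.0]]
wrist [192, 83, 80, 79, 4825] [232. 121.] [[438.0, -413.0], [446.0, -400.0]]
wrist [290, 158, 71, 71, 3942] [325. 194.] [[520.0, -407.0], [510.0, -396.0]]
wrist [401, 197, 121, 106, 8168] [466. 243.] [[628.0, -362.0], [593.0, -361.0]]
wrist [561, 271, 79, 129, 5610] [612. 326.] [[781.0, -327.0], [710.0, -334.0]]
top [382, 86, 41, 39, 418] [396. 111.] [[818.0, -267.0], [796.0, -255.0]]
top [249, 153, 19, 18, 269] [258. 161.] [[661.0, 160.0], [647.0, 153.0]]
top [439, 198, 18, 17, 254] [447. 206.] [[518.0, -408.0], [511.0, -389.0]]
top [411, 225, 19, 18, 271] [420. 234.] [[437.0, -319.0], [433.0, -304.0]]
scene [371, 164, 16, 16, 211] [378. 172.] [[636.0, 198.0], [652.0, 152.0]]
scene [209, 282, 19, 17, 236] [218. 290.] [[440.0, -420.0], [465.0, -439.0]]
scene [235, 292, 20, 19, 317] [244. 301.] [[523.0, -411.0], [545.0, -429.0]]
t 14.2 [ 528.4 -408.1  177.4] yaw 43.1 w 1.001 gf 0.0 F [-0.8  1.   0. ] q7 1.60
d [  5.  -5. -13.] rot [ 0.  -0.2  0.1] rows 0.3
d [  0.   0. 140.] rot [0. 0. 0.] rows 3.4
```

Call:
{"method": "step_arm", "body": {
  "increments": [
    [[1, 4, -6, 40, 0, 0, 0], [1, 4, -6, 80, 0, 0, 0], [1, 4, -6, 110, 0, 0, 0], [1, 4, -6, 127, 0, 0, 0], [1, 4, -6, 127, 0, 0, 0], [1, 4, -6, 127, 0, 0, 0]]
  ]
}}

```text
t: 14.73
eef_pos: [0.5217, -0.4086, 0.0513]
tool_rot: [-0.001, 0.397, 0.918, 0.001]
contact_force: [1.0, -0.1, 0.6]
gripper_width: 1.0
grasp_force: 0.0
```

Call:
{"method": "step_arm", "body": {
  "increments": [
    [[-1, 0, 0, 0, 0, 0, 0], [-1, 0, 0, 0, 0, 0, 0], [-1, 0, 0, 0, 0, 0, 0], [-1, 0, 0, 0, 0, 0, 0], [-1, 0, 0, 0, 0, 0, 0], [-1, 0, 0, 0, 0, 0, 0], [-1, 0, 0, 0, 0, 0, 0], [-1, 0, 0, -5, 0, 0, 0]]
  ],
  "force": 60
}}

```text
t: 15.4
eef_pos: [0.5218, -0.4107, 0.0581]
tool_rot: [0.001, 0.398, 0.917, 0.0]
contact_force: [0.3, 0.2, -3.4]
gripper_width: 0.653
grasp_force: 63.2
```

Call:
{"method": "step_arm", "body": {
  "increments": [
    [[-1, 0, 0, -40, 0, 0, 0], [-1, 0, 0, -80, 0, 0, 0], [-1, 0, 0, -120, 0, 0, 0], [-1, 0, 0, -140, 0, 0, 0], [-1, 0, 0, -140, 0, 0, 0]]
  ]
}}

```text
t: 15.82
eef_pos: [0.5235, -0.4132, 0.2038]
tool_rot: [0.005, 0.398, 0.917, -0.001]
contact_force: [1.1, -1.2, -2.3]
gripper_width: 0.654
grasp_force: 64.7
```

Call:
{"method": "step_arm", "body": {
  "increments": [
    [[-1, 212, 196, 0, 0, 0, 0], [-1, 212, 196, 0, 0, 0, 0], [-1, 212, 196, 0, 0, 0, 0], [-1, 212, 196, 0, 0, 0, 0], [-1, 212, 196, 0, 0, 0, 0], [-1, 212, 196, 0, 0, 0, 0], [-1, 212, 196, 0, 0, 0, 0], [-1, 212, 196, 0, 0, 0, 0], [-1, 212, 196, 0, 0, 0, 0]]
  ]
}}

```text
t: 16.57
eef_pos: [0.5192, -0.1185, 0.1963]
tool_rot: [-0.001, 0.395, 0.919, 0.0]
contact_force: [-0.3, -0.1, -2.3]
gripper_width: 0.649
grasp_force: 64.7
```

```bash
python3 go.py 530,10,195,43 650,74,195,43 650,74,108,43
```

```text
t 16.6 [ 519.2 -118.5  196.3] yaw 43.5 w 0.649 gf 64.7 F [-0.3 -0.1 -2.3] q7 1.08
d [86. 96.  1.] rot [ 0.  -0.1  0.5] rows 3.1
d [-35. 131.   0.] rot [0. 0. 0.] rows 3.3
d [ 0.  0. 87.] rot [0. 0. 0.] rows 2.1
```

Call:
{"method": "step_arm", "body": {
  "increments": [
    [[-1, 40, 45, 1, 0, 0, 0], [-1, 60, 70, 1, 0, 0, 0], [-1, 86, 96, 1, 0, 0, 0], [-1, 86, 96, 1, 0, 0, 0], [-1, 70, 150, 1, 0, 0, 0], [-1, 60, 190, 1, 0, 0, 0], [-1, 51, 227, 1, 0, 0, 0], [-1, 51, 227, 1, 0, 0, 0], [-1, 51, 227, 1, 0, 0, 0], [-1, 51, 227, 1, 0, 0, 0]]
  ]
}}

```text
t: 17.4
eef_pos: [0.6504, 0.0688, 0.1949]
tool_rot: [-0.0, 0.398, 0.917, -0.001]
contact_force: [-0.0, -1.0, -2.4]
gripper_width: 0.65
grasp_force: 64.8
```

```bash
python3 go.py 650,74,195,43 650,74,107,43
```

```text
t 17.4 [650.4  68.8 194.9] yaw 43.1 w 0.650 gf 64.8 F [-0.  -1.  -2.4] q7 0.78
d [ 4.  3. -0.] rot [-0.1  0.   0.1] rows 0.1
d [ 0.  0. 88.] rot [0. 0. 0.] rows 2.1
```

Call:
{"method": "step_arm", "body": {
  "increments": [
    [[-1, 3, 2, 35, 0, 0, 0], [-1, 3, 2, 65, 0, 0, 0], [-1, 3, 2, 82, 0, 0, 0], [-1, 3, 2, 87, 0, 0, 0], [-1, 3, 2, 87, 0, 0, 0], [-1, 3, 2, 87, 0, 0, 0]]
  ]
}}

```text
t: 17.9
eef_pos: [0.6494, 0.072, 0.1095]
tool_rot: [0.0, 0.399, 0.917, -0.0]
contact_force: [0.1, -0.3, -3.2]
gripper_width: 0.653
grasp_force: 64.8
```

Call:
{"method": "step_arm", "body": {
  "increments": [
    [[-1, 0, 0, 2, 0, 0, 0], [-1, 0, 0, 4, 0, 0, 0], [-1, 0, 0, 4, 0, 0, 0]]
  ]
}}

```text
t: 18.15
eef_pos: [0.6503, 0.073, 0.1068]
tool_rot: [0.001, 0.398, 0.917, 0.0]
contact_force: [-3.5, -0.3, 7.5]
gripper_width: 0.649
grasp_force: 66.5
```

```bash
python3 go.py 650,74,105,43
```

```text
t 18.1 [650.3  73.  106.8] yaw 43.1 w 0.649 gf 66.5 F [-3.5 -0.3  7.5] q7 0.82
d [1. 0. 2.] rot [0.1 0.  0.1] rows 0.0
```

Contact made on the plate; release, rise, and go back for jar C at about (440,-321).

Call:
{"method": "step_arm", "body": {
  "increments": [
    [[1, 0, 0, 0, 0, 0, 0], [1, 0, 0, 0, 0, 0, 0], [1, 0, 0, 0, 0, 0, 0], [1, 0, 0, 0, 0, 0, 0], [1, 0, 0, 0, 0, 0, 0], [1, 0, 0, -30, 0, 0, 0], [1, 0, 0, -65, 0, 0, 0], [1, 0, 0, -95, 0, 0, 0], [1, 0, 0, -95, 0, 0, 0], [1, 0, 0, -95, 0, 0, 0]]
  ]
}}

```text
t: 18.98
eef_pos: [0.6512, 0.0739, 0.2021]
tool_rot: [0.002, 0.398, 0.917, 0.001]
contact_force: [-0.5, -0.4, -2.0]
gripper_width: 0.999
grasp_force: 0.0
```

```bash
python3 go.py 530,-60,200,43 440,-320,180,43; python3 lids.py
```

```text
t 19.0 [651.2  73.9 202.1] yaw 43.1 w 0.999 gf 0.0 F [-0.5 -0.4 -2. ] q7 0.78
d [ -15. -180.    1.] rot [0.2 0.1 0.1] rows 4.3
d [-129. -243.   20.] rot [0. 0. 0.] rows 6.6
wrist [366, 85, 88, 86, 5934] [410. 127.] [[663.0, 160.0], [649.0, 154.0]]
wrist [283, 172, 78, 79, 4773] [322. 211.] [[661.0, 64.0], [648.0, 78.0]]
top [382, 97, 42, 28, 382] [398. 114.] [[809.0, -273.0], [788.0, -260.0]]
top [411, 225, 19, 18, 272] [420. 234.] [[437.0, -319.0], [433.0, -304.0]]
top [442, 226, 19, 17, 264] [451. 234.] [[434.0, -414.0], [430.0, -394.0]]
scene [371, 165, 16, 15, 186] [378. 172.] [[635.0, 194.0], [652.0, 149.0]]
scene [359, 181, 16, 15, 210] [367. 188.] [[634.0, 114.0], [651.0, 72.0]]
scene [230, 255, 19, 18, 279] [239. 264.] [[441.0, -322.0], [466.0, -344.0]]
scene [209, 280, 20, 19, 303] [218. 289.] [[439.0, -416.0], [464.0, -434.0]]
```

Call:
{"method": "step_arm", "body": {
  "increments": [
    [[1, -15, -180, 1, 0, 0, 0], [1, -15, -180, 1, 0, 0, 0], [1, -15, -180, 1, 0, 0, 0], [1, -15, -180, 1, 0, 0, 0], [1, -15, -180, 1, 0, 0, 0]]
  ]
}}

```text
t: 19.55
eef_pos: [0.5233, -0.0653, 0.1975]
tool_rot: [-0.002, 0.401, 0.916, -0.002]
contact_force: [-0.8, -0.8, -0.4]
gripper_width: 1.001
grasp_force: 0.0
```

Call:
{"method": "step_arm", "body": {
  "increments": [
    [[1, -129, -243, 20, 0, 0, 0], [1, -129, -243, 20, 0, 0, 0], [1, -129, -243, 20, 0, 0, 0], [1, -129, -243, 20, 0, 0, 0], [1, -129, -243, 20, 0, 0, 0], [1, -129, -243, 20, 0, 0, 0], [1, -129, -243, 20, 0, 0, 0], [1, -129, -243, 20, 0, 0, 0], [1, -129, -243, 20, 0, 0, 0]]
  ]
}}

```text
t: 20.3
eef_pos: [0.4379, -0.3216, 0.1778]
tool_rot: [-0.001, 0.4, 0.917, -0.0]
contact_force: [-0.1, 1.0, 0.3]
gripper_width: 0.998
grasp_force: 0.0
```

```bash
python3 lids.py|grep -v top; python3 go.py 440,-320,50,43
```

```text
wrist [292, 168, 70, 70, 3849] [326. 203.] [[438.0, -318.0], [426.0, -306.0]]
wrist [228, 247, 52, 64, 2687] [252. 278.] [[439.0, -406.0], [426.0, -373.0]]
wrist [393, 313, 42, 62, 1497] [412. 342.] [[580.0, -360.0], [536.0, -338.0]]
scene [371, 165, 16, 15, 205] [378. 172.] [[636.0, 197.0], [652.0, 151.0]]
scene [359, 181, 16, 15, 209] [367. 188.] [[634.0, 114.0], [651.0, 72.0]]
scene [230, 255, 19, 18, 279] [239. 264.] [[441.0, -322.0], [466.0, -344.0]]
scene [209, 280, 20, 19, 304] [218. 289.] [[439.0, -416.0], [464.0, -434.0]]
t 20.4 [ 440.  -318.7  178.2] yaw 43.2 w 1.004 gf 0.0 F [0.2 0.2 0.4] q7 1.54
d [ -1.  -1. 128.] rot [ 0.  -0.1  0.2] rows 3.1
```

Call:
{"method": "step_arm", "body": {
  "increments": [
    [[1, -1, -1, 40, 0, 0, 0], [1, -1, -1, 80, 0, 0, 0], [1, -1, -1, 110, 0, 0, 0], [1, -1, -1, 128, 0, 0, 0], [1, -1, -1, 128, 0, 0, 0], [1, -1, -1, 128, 0, 0, 0]]
  ]
}}

```text
t: 20.95
eef_pos: [0.4396, -0.3203, 0.0504]
tool_rot: [-0.001, 0.397, 0.918, 0.0]
contact_force: [-0.2, -0.0, 0.2]
gripper_width: 0.998
grasp_force: 0.0
```

Call:
{"method": "step_arm", "body": {
  "increments": [
    [[-1, 0, 0, 0, 0, 0, 0], [-1, 0, 0, 0, 0, 0, 0], [-1, 0, 0, 0, 0, 0, 0], [-1, 0, 0, 0, 0, 0, 0], [-1, 0, 0, 0, 0, 0, 0], [-1, 0, 0, 0, 0, 0, 0], [-1, 0, 0, 0, 0, 0, 0], [-1, 0, 0, -5, 0, 0, 0]]
  ],
  "force": 60
}}

```text
t: 21.62
eef_pos: [0.4399, -0.3217, 0.057]
tool_rot: [0.001, 0.398, 0.917, 0.0]
contact_force: [-0.4, -0.3, -3.7]
gripper_width: 0.654
grasp_force: 64.1
```

Call:
{"method": "step_arm", "body": {
  "increments": [
    [[-1, 0, 0, -40, 0, 0, 0], [-1, 0, 0, -80, 0, 0, 0], [-1, 0, 0, -120, 0, 0, 0], [-1, 0, 0, -140, 0, 0, 0], [-1, 0, 0, -140, 0, 0, 0]]
  ]
}}

```text
t: 22.03
eef_pos: [0.4417, -0.3237, 0.2016]
tool_rot: [0.005, 0.398, 0.917, 0.0]
contact_force: [1.0, -0.5, -1.9]
gripper_width: 0.656
grasp_force: 65.8
```

Call:
{"method": "step_arm", "body": {
  "increments": [
    [[-1, 150, 249, 0, 0, 0, 0], [-1, 150, 249, 0, 0, 0, 0], [-1, 150, 249, 0, 0, 0, 0], [-1, 150, 249, 0, 0, 0, 0], [-1, 150, 249, 0, 0, 0, 0], [-1, 150, 249, 0, 0, 0, 0], [-1, 150, 249, 0, 0, 0, 0], [-1, 150, 249, 0, 0, 0, 0], [-1, 150, 249, 0, 0, 0, 0]]
  ]
}}

```text
t: 22.78
eef_pos: [0.5186, -0.0387, 0.1951]
tool_rot: [-0.001, 0.395, 0.919, 0.0]
contact_force: [0.4, -0.4, -1.9]
gripper_width: 0.656
grasp_force: 65.8
```

Call:
{"method": "step_arm", "body": {
  "increments": [
    [[-1, 102, 172, 0, 0, 0, 0], [-1, 102, 172, 0, 0, 0, 0], [-1, 102, 172, 0, 0, 0, 0], [-1, 102, 172, 0, 0, 0, 0], [-1, 102, 172, 0, 0, 0, 0], [-1, 102, 172, 0, 0, 0, 0], [-1, 102, 172, 0, 0, 0, 0], [-1, 102, 172, 0, 0, 0, 0]]
  ]
}}

```text
t: 23.45
eef_pos: [0.5741, 0.1477, 0.1953]
tool_rot: [-0.0, 0.399, 0.917, -0.001]
contact_force: [-0.1, -0.6, -2.8]
gripper_width: 0.658
grasp_force: 65.8
```

```bash
python3 go.py 576,151,107,43; python3 -c "
from h import *
cam('scene')"; python3 go.py 576,151,107,43
```

```text
t 23.4 [574.1 147.7 195.3] yaw 43.0 w 0.658 gf 65.8 F [-0.1 -0.6 -2.8] q7 0.61
d [ 1.  4. 88.] rot [-0.1  0.   0. ] rows 2.1
t 23.5 [574.1 147.2 195.5] yaw 42.9 w 0.656 gf 65.8 F [-0.5 -1.  -1.9] q7 0.61
d [ 2.  4. 88.] rot [-0.1  0.  -0.1] rows 2.1
```

Call:
{"method": "step_arm", "body": {
  "increments": [
    [[-1, 1, 3, 35, 0, 0, 0], [-1, 1, 3, 65, 0, 0, 0], [-1, 1, 3, 82, 0, 0, 0], [-1, 1, 3, 87, 0, 0, 0], [-1, 1, 3, 87, 0, 0, 0], [-1, 1, 3, 87, 0, 0, 0]]
  ]
}}

```text
t: 24.0
eef_pos: [0.5767, 0.1514, 0.1099]
tool_rot: [0.001, 0.399, 0.917, 0.0]
contact_force: [0.1, 0.1, -2.6]
gripper_width: 0.656
grasp_force: 65.8
```

Call:
{"method": "step_arm", "body": {
  "increments": [
    [[-1, 0, 0, 2, 0, 0, 0], [-1, 0, 0, 4, 0, 0, 0], [-1, 0, 0, 4, 0, 0, 0]]
  ]
}}

```text
t: 24.25
eef_pos: [0.5764, 0.1528, 0.1057]
tool_rot: [0.0, 0.398, 0.917, 0.001]
contact_force: [0.4, -0.5, -2.8]
gripper_width: 0.657
grasp_force: 65.8
```

Call:
{"method": "step_arm", "body": {
  "increments": [
    [[-1, 0, 0, 1, 0, 0, 0], [-1, 0, 0, 2, 0, 0, 0], [-1, 0, 0, 2, 0, 0, 0]]
  ]
}}

```text
t: 24.5
eef_pos: [0.5765, 0.1529, 0.1053]
tool_rot: [0.0, 0.398, 0.917, 0.001]
contact_force: [-6.1, -0.4, 15.4]
gripper_width: 0.654
grasp_force: 67.8
```

Call:
{"method": "step_arm", "body": {
  "increments": [
    [[1, 0, 0, 0, 0, 0, 0], [1, 0, 0, 0, 0, 0, 0], [1, 0, 0, 0, 0, 0, 0], [1, 0, 0, 0, 0, 0, 0], [1, 0, 0, 0, 0, 0, 0], [1, 0, 0, -30, 0, 0, 0], [1, 0, 0, -65, 0, 0, 0], [1, 0, 0, -95, 0, 0, 0], [1, 0, 0, -95, 0, 0, 0], [1, 0, 0, -95, 0, 0, 0]]
  ]
}}

```text
t: 25.33
eef_pos: [0.5772, 0.153, 0.1998]
tool_rot: [0.001, 0.398, 0.917, 0.002]
contact_force: [-0.4, 0.0, -0.5]
gripper_width: 1.0
grasp_force: 0.0
```

```bash
python3 go.py 520,-60,200,43 437,-414,180,43; python3 lids.py
```

```text
t 25.3 [577.2 153.  199.8] yaw 43.1 w 1.000 gf 0.0 F [-0.4  0.  -0.5] q7 0.60
d [-116. -187.   -1.] rot [0.2 0.1 0.1] rows 5.3
d [-202. -302.   20.] rot [0. 0. 0.] rows 8.7
wrist [284, 173, 79, 79, 4882] [323. 212.] [[587.0, 143.0], [574.0, 157.0]]
wrist [361, 242, 63, 74, 3597] [392. 278.] [[675.0, 140.0], [643.0, 155.0]]
wrist [288, 308, 69, 54, 3004] [322. 336.] [[672.0, 52.0], [641.0, 85.0]]
top [382, 86, 41, 39, 421] [396. 112.] [[817.0, -268.0], [795.0, -256.0]]
top [276, 153, 19, 18, 271] [285. 162.] [[659.0, 78.0], [645.0, 74.0]]
top [442, 226, 19, 17, 267] [451. 234.] [[434.0, -413.0], [430.0, -394.0]]
scene [350, 156, 16, 15, 205] [357. 163.] [[556.0, 199.0], [576.0, 154.0]]
scene [370, 164, 17, 16, 215] [378. 172.] [[635.0, 197.0], [652.0, 152.0]]
scene [359, 181, 16, 15, 210] [367. 188.] [[634.0, 114.0], [651.0, 72.0]]
scene [209, 280, 20, 19, 303] [218. 289.] [[439.0, -416.0], [464.0, -434.0]]
```

Call:
{"method": "step_arm", "body": {
  "increments": [
    [[1, -116, -187, 0, 0, 0, 0], [1, -116, -187, 0, 0, 0, 0], [1, -116, -187, 0, 0, 0, 0], [1, -116, -187, 0, 0, 0, 0], [1, -116, -187, 0, 0, 0, 0], [1, -116, -187, 0, 0, 0, 0], [1, -116, -187, 0, 0, 0, 0]]
  ]
}}

```text
t: 26.07
eef_pos: [0.5166, -0.0644, 0.1971]
tool_rot: [-0.001, 0.401, 0.916, -0.001]
contact_force: [1.0, -0.2, -1.0]
gripper_width: 1.004
grasp_force: 0.0
```

Call:
{"method": "step_arm", "body": {
  "increments": [
    [[1, -202, -302, 20, 0, 0, 0], [1, -202, -302, 20, 0, 0, 0], [1, -202, -302, 20, 0, 0, 0], [1, -202, -302, 20, 0, 0, 0], [1, -202, -302, 20, 0, 0, 0], [1, -202, -302, 20, 0, 0, 0], [1, -202, -302, 20, 0, 0, 0], [1, -202, -302, 20, 0, 0, 0], [1, -202, -302, 20, 0, 0, 0], [1, -202, -302, 20, 0, 0, 0]]
  ]
}}

```text
t: 26.9
eef_pos: [0.4333, -0.4196, 0.177]
tool_rot: [-0.0, 0.401, 0.916, -0.002]
contact_force: [0.1, 0.6, 0.3]
gripper_width: 1.005
grasp_force: 0.0
```

```bash
python3 lids.py|grep -v top; python3 go.py 437,-414,50,43
```

```text
wrist [296, 166, 71, 71, 3915] [331. 201.] [[435.0, -413.0], [423.0, -401.0]]
wrist [468, 252, 115, 77, 6093] [528. 289.] [[605.0, -359.0], [553.0, -359.0]]
wrist [611, 341, 29, 59, 1017] [629. 369.] [[741.0, -347.0], [658.0, -350.0]]
scene [350, 156, 16, 15, 204] [357. 163.] [[556.0, 199.0], [576.0, 154.0]]
scene [370, 164, 17, 16, 214] [378. 172.] [[635.0, 197.0], [652.0, 152.0]]
scene [359, 181, 16, 15, 209] [367. 188.] [[634.0, 114.0], [651.0, 72.0]]
scene [209, 280, 20, 19, 304] [218. 289.] [[439.0, -416.0], [464.0, -434.0]]
t 27.1 [ 437.1 -412.2  176.6] yaw 43.2 w 0.999 gf 0.0 F [0.3 0.9 0.4] q7 1.70
d [ -2.  -1. 127.] rot [ 0.  -0.1  0.2] rows 3.0
```

Call:
{"method": "step_arm", "body": {
  "increments": [
    [[1, -2, -1, 40, 0, 0, 0], [1, -2, -1, 80, 0, 0, 0], [1, -2, -1, 110, 0, 0, 0], [1, -2, -1, 127, 0, 0, 0], [1, -2, -1, 127, 0, 0, 0], [1, -2, -1, 127, 0, 0, 0]]
  ]
}}

```text
t: 27.55
eef_pos: [0.4379, -0.4135, 0.0501]
tool_rot: [-0.001, 0.397, 0.918, 0.001]
contact_force: [-0.4, 0.1, 0.2]
gripper_width: 0.995
grasp_force: 0.0
```

Call:
{"method": "step_arm", "body": {
  "increments": [
    [[-1, 0, 0, 0, 0, 0, 0], [-1, 0, 0, 0, 0, 0, 0], [-1, 0, 0, 0, 0, 0, 0], [-1, 0, 0, 0, 0, 0, 0], [-1, 0, 0, 0, 0, 0, 0], [-1, 0, 0, 0, 0, 0, 0], [-1, 0, 0, 0, 0, 0, 0], [-1, 0, 0, -5, 0, 0, 0]]
  ],
  "force": 60
}}

```text
t: 28.22
eef_pos: [0.4375, -0.4156, 0.0569]
tool_rot: [0.001, 0.398, 0.918, 0.0]
contact_force: [-0.5, 0.2, -4.0]
gripper_width: 0.657
grasp_force: 64.5
```

Call:
{"method": "step_arm", "body": {
  "increments": [
    [[-1, 0, 0, -40, 0, 0, 0], [-1, 0, 0, -80, 0, 0, 0], [-1, 0, 0, -120, 0, 0, 0], [-1, 0, 0, -140, 0, 0, 0], [-1, 0, 0, -140, 0, 0, 0]]
  ]
}}

```text
t: 28.63
eef_pos: [0.4389, -0.4181, 0.2019]
tool_rot: [0.005, 0.398, 0.917, -0.001]
contact_force: [0.1, -1.1, -3.1]
gripper_width: 0.661
grasp_force: 66.7
```

Call:
{"method": "step_arm", "body": {
  "increments": [
    [[-1, 217, 316, 0, 0, 0, 0], [-1, 217, 316, 0, 0, 0, 0], [-1, 217, 316, 0, 0, 0, 0], [-1, 217, 316, 0, 0, 0, 0], [-1, 217, 316, 0, 0, 0, 0], [-1, 217, 316, 0, 0, 0, 0], [-1, 217, 316, 0, 0, 0, 0], [-1, 217, 316, 0, 0, 0, 0], [-1, 217, 316, 0, 0, 0, 0], [-1, 217, 316, 0, 0, 0, 0]]
  ]
}}

```text
t: 29.47
eef_pos: [0.52, -0.0325, 0.1949]
tool_rot: [-0.001, 0.393, 0.919, 0.001]
contact_force: [0.2, 1.2, -4.4]
gripper_width: 0.656
grasp_force: 66.6
```

Call:
{"method": "step_arm", "body": {
  "increments": [
    [[-1, 47, 118, 0, 0, 0, 0], [-1, 47, 118, 0, 0, 0, 0], [-1, 47, 118, 0, 0, 0, 0], [-1, 47, 118, 0, 0, 0, 0], [-1, 47, 118, 0, 0, 0, 0], [-1, 47, 118, 0, 0, 0, 0]]
  ]
}}

```text
t: 29.97
eef_pos: [0.5724, 0.0732, 0.1949]
tool_rot: [-0.001, 0.398, 0.918, -0.001]
contact_force: [0.3, -1.3, -2.5]
gripper_width: 0.656
grasp_force: 66.7
```

```bash
python3 go.py 574,75,107,43; python3 lids.py | grep scene
```

```text
t 30.0 [572.4  73.2 194.9] yaw 43.2 w 0.656 gf 66.7 F [ 0.3 -1.3 -2.5] q7 0.74
d [ 0.  3. 88.] rot [-0.1 -0.   0.2] rows 2.1
scene [338, 152, 17, 16, 208] [346. 160.] [[516.0, 194.0], [538.0, 148.0]]
scene [370, 164, 17, 16, 215] [378. 172.] [[635.0, 197.0], [652.0, 152.0]]
scene [359, 181, 16, 15, 208] [367. 188.] [[634.0, 114.0], [651.0, 72.0]]
```

```bash
python3 -c "
from h import *
c=cam('scene');print(proj(c,[[.573,.075,.22],[.576,.152,.126]]));cv2.imwrite('pics/s4.png',cv2.resize(c['image'][60:260,250:500],None,fx=3,fy=3,interpolation=2)[:,:,::-1])"
```

```text
[[345.94045181 156.63218919]
 [357.00397891 162.48564047]]
```

View pics/s4.png

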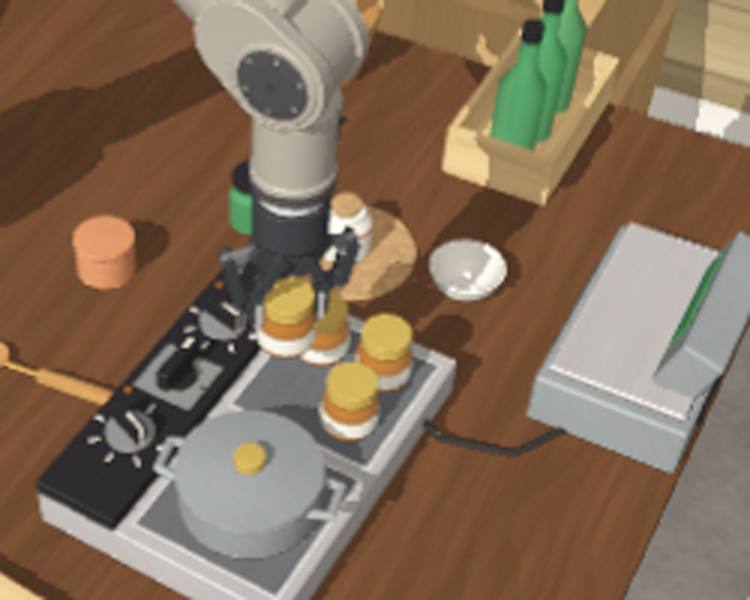

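The lid at (346,160) is the held jar hiding the third one. The three placed jars stand upright on the plate, and the crock stands on the mat. I'll lower the fourth.

Call:
{"method": "step_arm", "body": {
  "increments": [
    [[-1, 0, 2, 35, 0, 0, 0], [-1, 0, 2, 65, 0, 0, 0], [-1, 0, 2, 82, 0, 0, 0], [-1, 0, 2, 87, 0, 0, 0], [-1, 0, 2, 87, 0, 0, 0], [-1, 0, 2, 87, 0, 0, 0]]
  ]
}}

```text
t: 30.67
eef_pos: [0.5755, 0.0742, 0.1099]
tool_rot: [0.001, 0.398, 0.917, 0.0]
contact_force: [-0.8, 0.1, -3.5]
gripper_width: 0.654
grasp_force: 66.7
```

Call:
{"method": "step_arm", "body": {
  "increments": [
    [[-1, 0, 0, 2, 0, 0, 0], [-1, 0, 0, 4, 0, 0, 0], [-1, 0, 0, 4, 0, 0, 0]]
  ]
}}

```text
t: 30.92
eef_pos: [0.5753, 0.075, 0.1057]
tool_rot: [0.0, 0.398, 0.917, 0.001]
contact_force: [-0.2, 0.8, -2.6]
gripper_width: 0.656
grasp_force: 66.7
```

Call:
{"method": "step_arm", "body": {
  "increments": [
    [[-1, 0, 0, 1, 0, 0, 0], [-1, 0, 0, 1.5, 0, 0, 0], [-1, 0, 0, 1.5, 0, 0, 0]]
  ]
}}

```text
t: 31.17
eef_pos: [0.5754, 0.0751, 0.1054]
tool_rot: [0.0, 0.398, 0.917, 0.001]
contact_force: [-5.8, 0.6, 12.1]
gripper_width: 0.656
grasp_force: 68.4
```

Call:
{"method": "step_arm", "body": {
  "increments": [
    [[1, 0, 0, 0, 0, 0, 0], [1, 0, 0, 0, 0, 0, 0], [1, 0, 0, 0, 0, 0, 0], [1, 0, 0, 0, 0, 0, 0], [1, 0, 0, 0, 0, 0, 0], [1, 0, 0, -30, 0, 0, 0], [1, 0, 0, -70, 0, 0, 0], [1, 0, 0, -110, 0, 0, 0], [1, 0, 0, -125, 0, 0, 0], [1, 0, 0, -125, 0, 0, 0]]
  ]
}}

```text
t: 32.0
eef_pos: [0.5776, 0.075, 0.233]
tool_rot: [0.003, 0.398, 0.917, 0.003]
contact_force: [0.5, -0.3, -0.5]
gripper_width: 1.004
grasp_force: 0.0
```

```bash
python3 lids.py; python3 go.py 463,26,230,43 463,26,230,85
```

```text
wrist [358, 84, 76, 76, 4534] [396. 122.] [[586.0, 160.0], [574.0, 155.0]]
wrist [424, 156, 75, 70, 4036] [461. 190.] [[675.0, 159.0], [647.0, 154.0]]
wrist [287, 161, 69, 70, 3753] [321. 196.] [[584.0, 67.0], [573.0, 79.0]]
wrist [353, 224, 66, 65, 3350] [386. 256.] [[673.0, 65.0], [645.0, 78.0]]
wrist [217, 332, 34, 39, 878] [235. 348.] [[635.0, -124.0], [614.0, -77.0]]
top [382, 86, 41, 39, 428] [396. 112.] [[817.0, -268.0], [796.0, -255.0]]
scene [350, 157, 16, 14, 197] [357. 163.] [[557.0, 198.0], [577.0, 153.0]]
scene [370, 164, 17, 16, 213] [378. 172.] [[635.0, 197.0], [652.0, 152.0]]
scene [338, 172, 16, 15, 203] [346. 179.] [[556.0, 115.0], [576.0, 74.0]]
scene [359, 181, 16, 15, 213] [367. 188.] [[633.0, 114.0], [650.0, 72.0]]
t 32.1 [574.2  75.  227.6] yaw 43.1 w 1.003 gf 0.0 F [-0.6 -0.1 -0. ] q7 0.72
d [  40. -115.   -2.] rot [-0.1 -0.   0.1] rows 2.9
d [0. 0. 0.] rot [  0.   0. -42.] rows 5.9
```

Call:
{"method": "step_arm", "body": {
  "increments": [
    [[0.4, 40, -115, 0, 0, 0, -65], [0.4, 40, -115, 0, 0, 0, -65], [0.4, 40, -115, 0, 0, 0, -65], [0.4, 40, -115, 0, 0, 0, -65], [0.4, 40, -115, 0, 0, 0, -65], [0.4, 40, -115, 0, 0, 0, -65], [0.4, 40, -115, 0, 0, 0, -65], [0.4, 40, -115, 0, 0, 0, -65], [0.4, 40, -115, 0, 0, 0, -65], [0.4, 40, -115, 0, 0, 0, -65]]
  ]
}}

```text
t: 32.98
eef_pos: [0.4625, 0.0254, 0.2269]
tool_rot: [-0.002, -0.16, 0.987, -0.0]
contact_force: [0.3, 0.9, -0.1]
gripper_width: 0.706
grasp_force: 0.0
```

Call:
{"method": "step_arm", "body": {
  "increments": [
    [[0.4, 0, 0, 0, 0, 0, -65], [0.4, 0, 0, 0, 0, 0, -65], [0.4, 0, 0, 0, 0, 0, -65], [0.4, 0, 0, 0, 0, 0, -65], [0.4, 0, 0, 0, 0, 0, -65], [0.4, 0, 0, 0, 0, 0, -65], [0.4, 0, 0, 0, 0, 0, -65], [0.4, 0, 0, 0, 0, 0, -65], [0.4, 0, 0, 0, 0, 0, -65], [0.4, 0, 0, 0, 0, 0, -70]]
  ]
}}

```text
t: 33.82
eef_pos: [0.4628, 0.0256, 0.2272]
tool_rot: [-0.001, -0.696, 0.718, 0.001]
contact_force: [-0.5, -0.2, -0.8]
gripper_width: 0.703
grasp_force: 0.0
```

Call:
{"method": "step_arm", "body": {
  "increments": [
    [[0.4, 0, 0, 0, 0, 0, -5], [0.4, 0, 0, 0, 0, 0, -5], [0.4, 0, 0, 0, 0, 0, -5], [0.4, 0, 0, 0, 0, 0, -5]]
  ]
}}

```text
t: 34.15
eef_pos: [0.4629, 0.025, 0.2274]
tool_rot: [0.0, 0.725, -0.689, -0.001]
contact_force: [-0.7, -1.1, 0.3]
gripper_width: 0.699
grasp_force: 0.0
```

```bash
python3 -c "
from h import *
c=cam('wrist');save(c,'w5.png');print(proj(c,[[.463,.026,.112],[.467,.119,.085]]))
np.savez('w5.npz',**{k:c[k] for k in ('R','t','K','d')})"; python3 go.py 463,26,230,178 463,26,108,178
```

```text
[[324.18432522 199.84893628]
 [314.90594957 283.4291957 ]]
t 34.2 [463.   24.6 227.4] yaw -177.2 w 0.701 gf 0.0 F [ 0.5 -0.7  0.2] q7 2.96
d [-1. -0. -3.] rot [0.1 0.  4.8] rows 0.7
d [  0.   0. 122.] rot [0. 0. 0.] rows 2.9
```

View pics/w5.png

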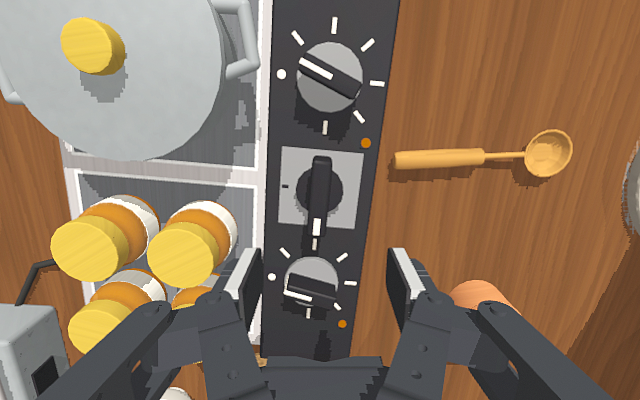

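The wrist view shows the switch bar from (320,155) to (316,237), white end towards the left dial. It also shows the left dial at (311,283) with its pointer a little past zero. Tool yaw has gone to the joint limit, so I'll turn back the other way, to yaw -2.

Call:
{"method": "step_arm", "body": {
  "increments": [
    [[-0.2, 0, 0, 0, 0, 0, 65], [-0.2, 0, 0, 0, 0, 0, 65], [-0.2, 0, 0, 0, 0, 0, 65], [-0.2, 0, 0, 0, 0, 0, 65], [-0.2, 0, 0, 0, 0, 0, 65], [-0.2, 0, 0, 0, 0, 0, 65], [-0.2, 0, 0, 0, 0, 0, 65], [-0.2, 0, 0, 0, 0, 0, 65], [-0.2, 0, 0, 0, 0, 0, 65], [-0.2, 0, 0, 0, 0, 0, 65]]
  ]
}}

```text
t: 35.03
eef_pos: [0.4632, 0.0257, 0.2278]
tool_rot: [-0.001, -0.24, 0.971, -0.0]
contact_force: [-0.2, -0.6, 0.2]
gripper_width: 0.397
grasp_force: 0.0
```

Call:
{"method": "step_arm", "body": {
  "increments": [
    [[-0.2, 0, 0, 0, 0, 0, 65], [-0.2, 0, 0, 0, 0, 0, 65], [-0.2, 0, 0, 0, 0, 0, 65], [-0.2, 0, 0, 0, 0, 0, 65], [-0.2, 0, 0, 0, 0, 0, 65], [-0.2, 0, 0, 0, 0, 0, 65], [-0.2, 0, 0, 0, 0, 0, 65], [-0.2, 0, 0, 0, 0, 0, 65], [-0.2, 0, 0, 0, 0, 0, 65], [-0.2, 0, 0, 0, 0, 0, 65]]
  ]
}}

```text
t: 35.87
eef_pos: [0.4634, 0.0257, 0.2281]
tool_rot: [-0.0, 0.318, 0.948, -0.0]
contact_force: [0.2, 0.3, 0.3]
gripper_width: 0.4
grasp_force: 0.0
```

Call:
{"method": "step_arm", "body": {
  "increments": [
    [[-0.2, 0, 0, 0, 0, 0, 54], [-0.2, 0, 0, 0, 0, 0, 54], [-0.2, 0, 0, 0, 0, 0, 54], [-0.2, 0, 0, 0, 0, 0, 54], [-0.2, 0, 0, 0, 0, 0, 54], [-0.2, 0, 0, 0, 0, 0, 54], [-0.2, 0, 0, 0, 0, 0, 54], [-0.2, 0, 0, 0, 0, 0, 54], [-0.2, 0, 0, 0, 0, 0, 54], [-0.2, 0, 0, 0, 0, 0, 54]]
  ]
}}

```text
t: 36.7
eef_pos: [0.4635, 0.0257, 0.2282]
tool_rot: [-0.0, 0.711, 0.704, -0.0]
contact_force: [-0.2, -0.3, 0.4]
gripper_width: 0.399
grasp_force: 0.0
```

```bash
python3 -c "
from h import *
c=np.load('w5.npz')
print(ray(c,[(320,155),(316,237)],.112)*1000,'zero dots',ray(c,[(272,277),(281,74)],.078)*1000,'square corners',ray(c,[(282,147),(363,154),(354,229),(277,224)],.079)*1000)
c=cam('wrist');save(c,'w6.png');np.savez('w6.npz',**{k:c[k] for k in ('R','t','K','d')})"; python3 go.py 467,26,230,-2 467,26,108,-2
```

```text
[[467.97186577  -9.20795292]
 [468.00939025  58.14302904]] zero dots [[508.9444523  118.47882388]
 [502.20005058 -66.46002061]] square corners [[500.57510238  -8.48718293]
 [431.42770799  -6.07378432]
 [433.54076723  63.53570952]
 [504.31999799  62.20834243]]
t 36.8 [463.5  25.7 228.3] yaw -0.6 w 0.399 gf 0.0 F [ 0.1 -0.5  0.1] q7 -0.18
d [ 0.  3. -2.] rot [-0.   0.   1.4] rows 0.2
d [  0.   0. 122.] rot [0. 0. 0.] rows 2.9
```

View pics/w6.png

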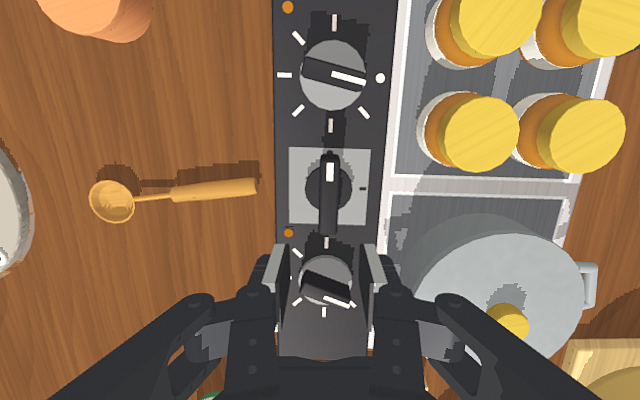

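Switch at about (467.5,26.5), yaw -2. The left dial's white line runs from (332,73) to (364,81), so its pointer is about 13° clockwise of the zero dot. Now down, grip and turn.

Call:
{"method": "step_arm", "body": {
  "increments": [
    [[-0.2, 0, 4, 40, 0, 0, 1.5], [-0.2, 0, 4, 80, 0, 0, 1.5], [-0.2, 0, 4, 110, 0, 0, 1.5], [-0.2, 0, 4, 120, 0, 0, 1.5], [-0.2, 0, 4, 120, 0, 0, 1.5], [-0.2, 0, 4, 120, 0, 0, 1.5]]
  ]
}}

```text
t: 37.25
eef_pos: [0.4681, 0.0255, 0.109]
tool_rot: [0.0, 0.721, 0.693, -0.0]
contact_force: [0.7, 0.3, 0.6]
gripper_width: 0.4
grasp_force: 0.0
```

Call:
{"method": "step_arm", "body": {
  "increments": [
    [[-1, 0, 0, 0, 0, 0, 0], [-1, 0, 0, 0, 0, 0, 0], [-1, 0, 0, 0, 0, 0, 0], [-1, 0, 0, 0, 0, 0, 0], [-1, 0, 0, 0, 0, 0, 0], [-1, 0, 0, 0, 0, 0, 0]]
  ],
  "force": 40
}}

```text
t: 37.75
eef_pos: [0.4671, 0.0257, 0.1102]
tool_rot: [-0.0, 0.721, 0.692, 0.0]
contact_force: [-5.8, 0.3, 7.4]
gripper_width: 0.177
grasp_force: 39.5
```

```bash
python3 go.py 467,26,108,-92
```

```text
t 37.8 [467.1  25.7 110.2] yaw -2.4 w 0.177 gf 39.5 F [-5.8  0.3  7.4] q7 -0.17
d [ 0. -0.  2.] rot [-0.  -0.  89.6] rows 12.5
```

Call:
{"method": "step_arm", "body": {
  "increments": [
    [[-1, 0, 0, -1, 0, 0, 7], [-1, 0, 0, -1, 0, 0, 14], [-1, 0, 0, -1, 0, 0, 21], [-1, 0, 0, -1, 0, 0, 28], [-1, 0, 0, -1, 0, 0, 35], [-1, 0, 0, -1, 0, 0, 42], [-1, 0, 0, -1, 0, 0, 49], [-1, 0, 0, -1, 0, 0, 50], [-1, 0, 0, -1, 0, 0, 50]]
  ]
}}

```text
t: 38.5
eef_pos: [0.4667, 0.0258, 0.1102]
tool_rot: [-0.001, 0.946, 0.324, -0.0]
contact_force: [-5.9, -0.0, 4.5]
gripper_width: 0.174
grasp_force: 42.2
```

Call:
{"method": "step_arm", "body": {
  "increments": [
    [[-1, 0, 0, 0, 0, 0, 7], [-1, 0, 0, 0, 0, 0, 14], [-1, 0, 0, 0, 0, 0, 21], [-1, 0, 0, 0, 0, 0, 28], [-1, 0, 0, 0, 0, 0, 35], [-1, 0, 0, 0, 0, 0, 40], [-1, 0, 0, 0, 0, 0, 42], [-1, 0, 0, 0, 0, 0, 42], [-1, 0, 0, 0, 0, 0, 42]]
  ]
}}

```text
t: 39.25
eef_pos: [0.4667, 0.0261, 0.1102]
tool_rot: [-0.0, 0.999, -0.035, -0.001]
contact_force: [-6.7, 0.5, 6.9]
gripper_width: 0.175
grasp_force: 44.1
```

```bash
python3 go.py; python3 -c "
from station import bot
print(bot.get_obs()['torque'])"
```

```text
t 39.2 [466.7  26.1 110.2] yaw -94.0 w 0.175 gf 44.1 F [-6.7  0.5  6.9] q7 -1.53
[0.07533625 1.44611344 0.79544274]
```

Call:
{"method": "step_arm", "body": {
  "increments": [
    [[-0.2, 0, 0, 0, 0, 0, 0], [-0.2, 0, 0, 0, 0, 0, 0], [-0.2, 0, 0, 0, 0, 0, 0], [-0.2, 0, 0, 0, 0, 0, 0], [-0.2, 0, 0, -40, 0, 0, 0], [-0.2, 0, 0, -80, 0, 0, 0], [-0.2, 0, 0, -110, 0, 0, 0], [-0.2, 0, 0, -120, 0, 0, 0], [-0.2, 0, 0, -120, 0, 0, 0]]
  ]
}}

```text
t: 40.0
eef_pos: [0.4697, 0.0257, 0.2322]
tool_rot: [-0.001, 0.999, -0.038, 0.003]
contact_force: [-0.3, -0.1, -0.7]
gripper_width: 0.399
grasp_force: 0.0
```

Call:
{"method": "step_arm", "body": {
  "increments": [
    [[-0.2, 0, 0, 0, 0, 0, -65], [-0.2, 0, 0, 0, 0, 0, -65], [-0.2, 0, 0, 0, 0, 0, -65], [-0.2, 0, 0, 0, 0, 0, -65], [-0.2, 0, 0, 0, 0, 0, -65], [-0.2, 0, 0, 0, 0, 0, -65], [-0.2, 0, 0, 0, 0, 0, -65], [-0.2, 0, 0, 0, 0, 0, -65], [-0.2, 0, 0, 0, 0, 0, -65], [-0.2, 0, 0, 0, 0, 0, -65]]
  ]
}}

```text
t: 40.83
eef_pos: [0.4669, 0.0253, 0.228]
tool_rot: [-0.0, 0.862, 0.507, -0.001]
contact_force: [0.3, 0.2, -0.2]
gripper_width: 0.4
grasp_force: 0.0
```

Call:
{"method": "step_arm", "body": {
  "increments": [
    [[-0.2, 0, 0, 0, 0, 0, -65], [-0.2, 0, 0, 0, 0, 0, -65], [-0.2, 0, 0, 0, 0, 0, -65], [-0.2, 0, 0, 0, 0, 0, -65], [-0.2, 0, 0, 0, 0, 0, -65], [-0.2, 0, 0, 0, 0, 0, -65], [-0.2, 0, 0, 0, 0, 0, -65], [-0.2, 0, 0, 0, 0, 0, -65], [-0.2, 0, 0, 0, 0, 0, -65], [-0.2, 0, 0, 0, 0, 0, -65]]
  ]
}}

```text
t: 41.67
eef_pos: [0.4671, 0.0254, 0.2285]
tool_rot: [-0.001, 0.456, 0.89, -0.0]
contact_force: [0.1, -0.3, -0.6]
gripper_width: 0.402
grasp_force: 0.0
```

```bash
python3 go.py 471,119,230,75 471,119,108,75
```

```text
t 41.7 [467.1  25.4 228.5] yaw 35.7 w 0.402 gf 0.0 F [ 0.1 -0.3 -0.6] q7 0.50
d [74. 58. -2.] rot [ -0.1  -0.1 -39.3] rows 5.5
d [  0.   0. 122.] rot [0. 0. 0.] rows 2.9
```

Call:
{"method": "step_arm", "body": {
  "increments": [
    [[-0.2, 74, 58, 0, 0, 0, -39], [-0.2, 74, 58, 0, 0, 0, -39], [-0.2, 74, 58, 0, 0, 0, -39], [-0.2, 74, 58, 0, 0, 0, -39], [-0.2, 74, 58, 0, 0, 0, -39], [-0.2, 74, 58, 0, 0, 0, -39], [-0.2, 74, 58, 0, 0, 0, -39], [-0.2, 74, 58, 0, 0, 0, -39], [-0.2, 74, 58, 0, 0, 0, -39], [-0.2, 74, 58, 0, 0, 0, -39]]
  ]
}}

```text
t: 42.5
eef_pos: [0.4716, 0.1193, 0.2292]
tool_rot: [-0.0, 0.135, 0.991, -0.0]
contact_force: [-0.2, -0.2, 0.3]
gripper_width: 0.403
grasp_force: 0.0
```

```bash
python3 -c "
from h import *
c=cam('wrist');save(c,'w7.png');np.savez('w7.npz',**{k:c[k] for k in ('R','t','K','d')});print(proj(c,[[.471,.119,.109],[.471,.119,.085]]))"; python3 go.py 471,119,230,75 471,119,108,75
```

```text
[[322.00599931 197.25824045]
 [322.16084861 188.91949288]]
t 42.5 [471.6 119.4 229.3] yaw 74.5 w 0.401 gf 0.0 F [-0.7 -1.1 -0.3] q7 0.96
d [ 1. -1. -1.] rot [-0.  -0.  -0.5] rows 0.1
d [  0.   0. 122.] rot [0. 0. 0.] rows 2.9
```

View pics/w7.png

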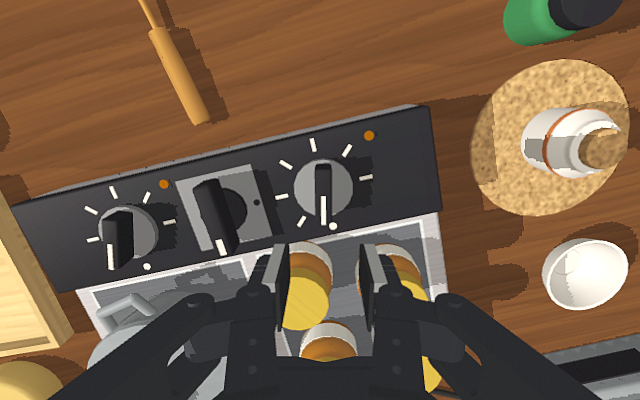

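The wrist view shows the switch fully on (white end towards the plates), the left dial's bar upright in the image at x = 322, lined up with the fingers, and the crock upright near the middle of the mat. Now grip the dial.

Call:
{"method": "step_arm", "body": {
  "increments": [
    [[-0.2, 0, 0, 40, 0, 0, 0], [-0.2, 0, 0, 80, 0, 0, 0], [-0.2, 0, 0, 110, 0, 0, 0], [-0.2, 0, 0, 120, 0, 0, 0], [-0.2, 0, 0, 120, 0, 0, 0], [-0.2, 0, 0, 120, 0, 0, 0]]
  ]
}}

```text
t: 43.05
eef_pos: [0.4722, 0.1195, 0.1101]
tool_rot: [0.0, 0.134, 0.991, -0.0]
contact_force: [0.8, 0.7, 0.9]
gripper_width: 0.401
grasp_force: 0.0
```

Call:
{"method": "step_arm", "body": {
  "increments": [
    [[-1, 0, 0, 0, 0, 0, 0], [-1, 0, 0, 0, 0, 0, 0], [-1, 0, 0, 0, 0, 0, 0], [-1, 0, 0, 0, 0, 0, 0], [-1, 0, 0, 0, 0, 0, 0], [-1, 0, 0, 0, 0, 0, 0]]
  ],
  "force": 40
}}

```text
t: 43.55
eef_pos: [0.4727, 0.1182, 0.1115]
tool_rot: [0.001, 0.135, 0.991, 0.0]
contact_force: [-0.5, -5.3, 6.8]
gripper_width: 0.153
grasp_force: 41.0
```

```bash
python3 go.py
```

```text
t 43.5 [472.7 118.2 111.5] yaw 74.5 w 0.153 gf 41.0 F [-0.5 -5.3  6.8] q7 1.01
```

Call:
{"method": "step_arm", "body": {
  "increments": [
    [[-1, 0, 0, 0, 0, 0, 7], [-1, 0, 0, 0, 0, 0, 14], [-1, 0, 0, 0, 0, 0, 21], [-1, 0, 0, 0, 0, 0, 28], [-1, 0, 0, 0, 0, 0, 35], [-1, 0, 0, 0, 0, 0, 42], [-1, 0, 0, 0, 0, 0, 49], [-1, 0, 0, 0, 0, 0, 56], [-1, 0, 0, 0, 0, 0, 56]]
  ]
}}

```text
t: 44.3
eef_pos: [0.4716, 0.1169, 0.1115]
tool_rot: [0.0, 0.587, 0.81, -0.001]
contact_force: [-6.0, -8.7, 14.5]
gripper_width: 0.151
grasp_force: 42.0
```

Call:
{"method": "step_arm", "body": {
  "increments": [
    [[-1, 0, 0, 0, 0, 0, 7], [-1, 0, 0, 0, 0, 0, 14], [-1, 0, 0, 0, 0, 0, 21], [-1, 0, 0, 0, 0, 0, 28], [-1, 0, 0, 0, 0, 0, 35], [-1, 0, 0, 0, 0, 0, 42], [-1, 0, 0, 0, 0, 0, 49], [-1, 0, 0, 0, 0, 0, 56], [-1, 0, 0, 0, 0, 0, 56]]
  ]
}}

```text
t: 45.05
eef_pos: [0.4699, 0.1171, 0.1114]
tool_rot: [-0.001, 0.898, 0.439, -0.002]
contact_force: [-12.3, -9.6, 24.5]
gripper_width: 0.151
grasp_force: 43.5
```

```bash
python3 go.py 471,119,110,-92.1
```

```text
t 45.0 [469.9 117.1 111.4] yaw -37.9 w 0.151 gf 43.5 F [-12.3  -9.6  24.5] q7 -0.62
d [ 2. -0.  1.] rot [-0.1  0.2 54.2] rows 7.6
```

Call:
{"method": "step_arm", "body": {
  "increments": [
    [[-1, 0, 0, -2, 0, 0, 7], [-1, 0, 0, -2, 0, 0, 14], [-1, 0, 0, -2, 0, 0, 21], [-1, 0, 0, -2, 0, 0, 28], [-1, 0, 0, -2, 0, 0, 35], [-1, 0, 0, -2, 0, 0, 42], [-1, 0, 0, -2, 0, 0, 49], [-1, 0, 0, -2, 0, 0, 54.2], [-1, 0, 0, -2, 0, 0, 54.2], [-1, 0, 0, -2, 0, 0, 54.2]]
  ]
}}

```text
t: 45.88
eef_pos: [0.469, 0.1186, 0.1116]
tool_rot: [-0.0, 1.0, -0.014, -0.003]
contact_force: [-7.1, -4.9, 1.9]
gripper_width: 0.157
grasp_force: 43.7
```

```bash
python3 go.py 471,119,110,-92.1
```

```text
t 45.9 [469.  118.6 111.6] yaw -91.6 w 0.157 gf 43.7 F [-7.1 -4.9  1.9] q7 -1.36
d [ 2. -0.  2.] rot [-0.   0.3  0.5] rows 0.1
```

Turned to yaw -91.6; add half a degree, release, rise and move clear for a check.

Call:
{"method": "step_arm", "body": {
  "increments": [
    [[-1, 0, 0, 0, 0, 0, 0.5], [-1, 0, 0, 0, 0, 0, 0.5], [-0.2, 0, 0, 0, 0, 0, 0.5], [-0.2, 0, 0, 0, 0, 0, 0.5], [-0.2, 0, 0, 0, 0, 0, 0.5], [-0.2, 0, 0, 0, 0, 0, 0.5], [-0.2, 0, 0, -40, 0, 0, 0.5], [-0.2, 0, 0, -80, 0, 0, 0.5], [-0.2, 0, 0, -120, 0, 0, 0.5], [-0.2, 0, 0, -140, 0, 0, 0.5]]
  ]
}}

```text
t: 46.72
eef_pos: [0.4738, 0.1191, 0.2554]
tool_rot: [-0.001, 1.0, -0.019, 0.002]
contact_force: [0.7, 0.5, -0.2]
gripper_width: 0.402
grasp_force: 0.0
```

Call:
{"method": "step_arm", "body": {
  "increments": [
    [[-0.2, 0, 0, -60, 0, 0, 0], [-0.2, 0, 0, -60, 0, 0, 0], [-0.2, 0, 0, -60, 0, 0, 0], [-0.2, 0, 0, -60, 0, 0, 0]]
  ]
}}

```text
t: 47.05
eef_pos: [0.4722, 0.1201, 0.3123]
tool_rot: [-0.001, 1.0, -0.018, 0.001]
contact_force: [-0.1, -0.1, 0.3]
gripper_width: 0.398
grasp_force: 0.0
```

```bash
python3 go.py 471,119,300,0; python3 lids.py; cp pics/w_last.png pics/w8.png
```

```text
t 47.0 [472.2 120.1 312.3] yaw -92.0 w 0.398 gf 0.0 F [-0.1 -0.1  0.3] q7 -1.70
d [-1.  1. 12.] rot [ -0.   -0.2 -92. ] rows 12.9
wrist [529, 0, 47, 35, 1343] [551.  15.] [[621.0, -112.0], [611.0, -79.0]]
wrist [255, 37, 59, 62, 2885] [284.  68.] [[581.0, 160.0], [576.0, 154.0]]
wrist [343, 64, 57, 60, 2685] [371.  93.] [[552.0, 68.0], [552.0, 75.0]]
top [382, 86, 42, 39, 434] [396. 112.] [[817.0, -269.0], [795.0, -256.0]]
top [276, 153, 19, 18, 271] [285. 162.] [[659.0, 78.0], [645.0, 74.0]]
top [276, 187, 19, 17, 273] [285. 195.] [[557.0, 77.0], [547.0, 74.0]]
scene [350, 156, 16, 15, 204] [357. 163.] [[556.0, 199.0], [576.0, 154.0]]
scene [370, 164, 17, 16, 215] [378. 172.] [[635.0, 197.0], [652.0, 152.0]]
scene [330, 169, 18, 16, 219] [338. 177.] [[529.0, 114.0], [551.0, 72.0]]
scene [359, 181, 16, 15, 209] [367. 188.] [[634.0, 114.0], [651.0, 72.0]]
```

View pics/w8.png

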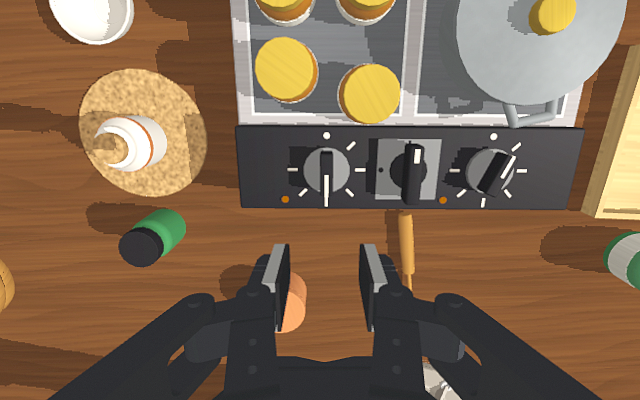

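The wrist view shows the pointer on the fourth mark (towards the robot) and the switch on. But the front-right jar (lid at (371,93)) has been knocked about 25 mm towards the console, partly off the plate. I'll check in the earlier pictures when it moved.

```bash
python3 - <<'E'
from h import *
for n in ('w5','w6','w7'):
    c=np.load(n+'.npz'); im=cv2.imread(f'pics/{n}.png'); h=cv2.cvtColor(im,cv2.COLOR_BGR2HSV)
    m=cv2.morphologyEx(cv2.inRange(h,(19,120,100),(27,255,255)),cv2.MORPH_OPEN,np.ones((3,3)))
    N,l,st,ce=cv2.connectedComponentsWithStats(m)
    print(n,[(ce[i].round().tolist(),(ray(c,[ce[i]],.126)[0]*1000).round().tolist()) for i in range(1,N) if st[i,4]>800])
E
python3 go.py 520,60,260,-47 471,119,230,-92
```

```text
w5 [([92.0, 46.0], [617.0, -74.0]), ([89.0, 248.0], [644.0, 70.0]), ([183.0, 255.0], [571.0, 72.0]), ([95.0, 323.0], [651.0, 140.0])]
w6 [([493.0, 25.0], [572.0, 146.0]), ([601.0, 27.0], [641.0, 145.0]), ([478.0, 133.0], [572.0, 79.0]), ([581.0, 135.0], [644.0, 77.0]), ([510.0, 318.0], [620.0, -76.0]), ([618.0, 385.0], [733.0, -150.0])]
w7 [([305.0, 300.0], [548.0, 83.0]), ([27.0, 381.0], [564.0, -188.0])]
t 47.2 [470.9 119.5 310.5] yaw -92.1 w 0.400 gf 0.0 F [-0.4 -0.7  0.3] q7 -1.70
d [51. 58. 50.] rot [  0.    0.1 -45.1] rows 6.3
d [  4. -77.  30.] rot [ 0.  0. 45.] rows 6.3
```

The jar moved between t = 36.8 and 42.5 s, around the time the switch was turned, so the order has to be redone: dial back near its start, switch off, jar back on the plate, switch on, then the dial.

Call:
{"method": "step_arm", "body": {
  "increments": [
    [[-0.2, 0, 1, 40, 0, 0, 0], [-0.2, 0, 1, 80, 0, 0, 0], [-0.2, 0, 1, 120, 0, 0, 0], [-0.2, 0, 1, 160, 0, 0, 0], [-0.2, 0, 1, 190, 0, 0, 0], [-0.2, 0, 1, 199, 0, 0, 0], [-0.2, 0, 1, 199, 0, 0, 0], [-0.2, 0, 1, 199, 0, 0, 0]]
  ]
}}

```text
t: 47.87
eef_pos: [0.472, 0.1177, 0.1128]
tool_rot: [0.0, 1.0, -0.019, -0.0]
contact_force: [0.5, -0.7, 1.0]
gripper_width: 0.398
grasp_force: 0.0
```

Call:
{"method": "step_arm", "body": {
  "increments": [
    [[-1, 0, 0, 0, 0, 0, 0], [-1, 0, 0, 0, 0, 0, 0], [-1, 0, 0, 0, 0, 0, 0], [-1, 0, 0, 0, 0, 0, 0], [-1, 0, 0, 0, 0, 0, 0]]
  ],
  "force": 40
}}

```text
t: 48.28
eef_pos: [0.4729, 0.1185, 0.1142]
tool_rot: [-0.001, 1.0, -0.018, 0.001]
contact_force: [-0.5, -1.3, 7.0]
gripper_width: 0.148
grasp_force: 42.2
```

Call:
{"method": "step_arm", "body": {
  "increments": [
    [[-1, 0, 0, 0, 0, 0, -7], [-1, 0, 0, 0, 0, 0, -14], [-1, 0, 0, 0, 0, 0, -21], [-1, 0, 0, 0, 0, 0, -28], [-1, 0, 0, 0, 0, 0, -35], [-1, 0, 0, 0, 0, 0, -42], [-1, 0, 0, 0, 0, 0, -49], [-1, 0, 0, 0, 0, 0, -56], [-1, 0, 0, 0, 0, 0, -56]]
  ]
}}

```text
t: 49.03
eef_pos: [0.4721, 0.1203, 0.1142]
tool_rot: [-0.001, 0.89, 0.457, 0.001]
contact_force: [-4.3, 3.8, 9.0]
gripper_width: 0.151
grasp_force: 42.2
```

```bash
python3 go.py 471,119,110,75
```

```text
t 49.0 [472.1 120.3 114.2] yaw -35.6 w 0.151 gf 42.2 F [-4.3  3.8  9. ] q7 -0.60
d [-2. -0.  4.] rot [   0.2   -0.2 -110.6] rows 15.5
```

Call:
{"method": "step_arm", "body": {
  "increments": [
    [[-1, 0, 0, 0, 0, 0, -7], [-1, 0, 0, 0, 0, 0, -14], [-1, 0, 0, 0, 0, 0, -21], [-1, 0, 0, 0, 0, 0, -28], [-1, 0, 0, 0, 0, 0, -35], [-1, 0, 0, 0, 0, 0, -42], [-1, 0, 0, 0, 0, 0, -49], [-1, 0, 0, 0, 0, 0, -55], [-1, 0, 0, 0, 0, 0, -55]]
  ]
}}

```text
t: 49.78
eef_pos: [0.4702, 0.1205, 0.1142]
tool_rot: [-0.002, 0.578, 0.816, 0.001]
contact_force: [-8.9, 4.1, 14.4]
gripper_width: 0.148
grasp_force: 43.0
```

Call:
{"method": "step_arm", "body": {
  "increments": [
    [[-1, 0, 0, 0, 0, 0, -7], [-1, 0, 0, 0, 0, 0, -14], [-1, 0, 0, 0, 0, 0, -21], [-1, 0, 0, 0, 0, 0, -28], [-1, 0, 0, 0, 0, 0, -35], [-1, 0, 0, 0, 0, 0, -42], [-1, 0, 0, 0, 0, 0, -49], [-1, 0, 0, 0, 0, 0, -55], [-1, 0, 0, 0, 0, 0, -55]]
  ]
}}

```text
t: 50.53
eef_pos: [0.4689, 0.1191, 0.1141]
tool_rot: [-0.002, 0.137, 0.991, -0.0]
contact_force: [-14.1, 1.0, 19.5]
gripper_width: 0.15
grasp_force: 43.8
```

Call:
{"method": "step_arm", "body": {
  "increments": [
    [[-0.2, 0, 0, 0, 0, 0, 0], [-0.2, 0, 0, 0, 0, 0, 0], [-0.2, 0, 0, 0, 0, 0, 0], [-0.2, 0, 0, 0, 0, 0, 0], [-0.2, 0, 0, -40, 0, 0, 0], [-0.2, 0, 0, -80, 0, 0, 0], [-0.2, 0, 0, -110, 0, 0, 0], [-0.2, 0, 0, -110, 0, 0, 0], [-0.2, 0, 0, -110, 0, 0, 0]]
  ]
}}

```text
t: 51.28
eef_pos: [0.473, 0.1187, 0.2243]
tool_rot: [0.002, 0.14, 0.99, 0.001]
contact_force: [0.0, 0.1, -0.2]
gripper_width: 0.402
grasp_force: 0.0
```

```bash
python3 go.py 467,26,228,20 467,26,228,-92 467,26,111,-92
```

```text
t 51.3 [473.  118.7 224.3] yaw 73.9 w 0.402 gf 0.0 F [ 0.   0.1 -0.2] q7 0.96
d [-20. -91.  -4.] rot [ 0.2  0.1 53.9] rows 7.5
d [0. 0. 0.] rot [  0.   0. 112.] rows 15.6
d [  0.   0. 117.] rot [0. 0. 0.] rows 2.8
```

Call:
{"method": "step_arm", "body": {
  "increments": [
    [[-0.2, -20, -91, -4, 0, 0, 54], [-0.2, -20, -91, -4, 0, 0, 54], [-0.2, -20, -91, -4, 0, 0, 54], [-0.2, -20, -91, -4, 0, 0, 54], [-0.2, -20, -91, -4, 0, 0, 54], [-0.2, -20, -91, -4, 0, 0, 54], [-0.2, -20, -91, -4, 0, 0, 54], [-0.2, -20, -91, -4, 0, 0, 54], [-0.2, -20, -91, -4, 0, 0, 54]]
  ]
}}

```text
t: 52.03
eef_pos: [0.4648, 0.0252, 0.2251]
tool_rot: [-0.001, 0.575, 0.818, -0.001]
contact_force: [0.5, -0.2, 0.4]
gripper_width: 0.4
grasp_force: 0.0
```

Call:
{"method": "step_arm", "body": {
  "increments": [
    [[-0.2, 0, 0, 0, 0, 0, 65], [-0.2, 0, 0, 0, 0, 0, 65], [-0.2, 0, 0, 0, 0, 0, 65], [-0.2, 0, 0, 0, 0, 0, 65], [-0.2, 0, 0, 0, 0, 0, 65], [-0.2, 0, 0, 0, 0, 0, 65], [-0.2, 0, 0, 0, 0, 0, 65], [-0.2, 0, 0, 0, 0, 0, 65], [-0.2, 0, 0, 0, 0, 0, 65], [-0.2, 0, 0, 0, 0, 0, 65]]
  ]
}}

```text
t: 52.87
eef_pos: [0.4651, 0.0253, 0.2256]
tool_rot: [0.0, 0.925, 0.381, -0.001]
contact_force: [-0.1, -0.2, -0.0]
gripper_width: 0.402
grasp_force: 0.0
```

Call:
{"method": "step_arm", "body": {
  "increments": [
    [[-0.2, 0, 0, 0, 0, 0, 47], [-0.2, 0, 0, 0, 0, 0, 47], [-0.2, 0, 0, 0, 0, 0, 47], [-0.2, 0, 0, 0, 0, 0, 47], [-0.2, 0, 0, 0, 0, 0, 47], [-0.2, 0, 0, 0, 0, 0, 47], [-0.2, 0, 0, 0, 0, 0, 47], [-0.2, 0, 0, 0, 0, 0, 47], [-0.2, 0, 0, 0, 0, 0, 47]]
  ]
}}

```text
t: 53.62
eef_pos: [0.4654, 0.0254, 0.226]
tool_rot: [0.0, 1.0, -0.015, -0.0]
contact_force: [-0.4, 0.1, 0.6]
gripper_width: 0.398
grasp_force: 0.0
```

```bash
python3 go.py 467.5,26.5,111,-92; python3 lids.py | grep scene
```

```text
t 53.6 [465.4  25.4 226. ] yaw -91.8 w 0.398 gf 0.0 F [-0.4  0.1  0.6] q7 -1.65
d [  2.  -1. 115.] rot [0.  0.  0.2] rows 2.8
scene [350, 156, 16, 15, 205] [357. 163.] [[556.0, 199.0], [576.0, 154.0]]
scene [370, 164, 17, 16, 215] [378. 172.] [[635.0, 197.0], [652.0, 152.0]]
scene [330, 169, 18, 16, 219] [338. 177.] [[529.0, 114.0], [551.0, 72.0]]
scene [359, 181, 16, 15, 209] [367. 188.] [[634.0, 114.0], [651.0, 72.0]]
```

Call:
{"method": "step_arm", "body": {
  "increments": [
    [[-0.2, 2, -1, 40, 0, 0, 0], [-0.2, 2, -1, 80, 0, 0, 0], [-0.2, 2, -1, 107, 0, 0, 0], [-0.2, 2, -1, 115, 0, 0, 0], [-0.2, 2, -1, 115, 0, 0, 0], [-0.2, 2, -1, 115, 0, 0, 0]]
  ]
}}

```text
t: 54.27
eef_pos: [0.4682, 0.0261, 0.1121]
tool_rot: [0.0, 1.0, -0.018, 0.0]
contact_force: [0.5, -0.5, -0.0]
gripper_width: 0.399
grasp_force: 0.0
```

Call:
{"method": "step_arm", "body": {
  "increments": [
    [[-1, 0, 0, 0, 0, 0, 0], [-1, 0, 0, 0, 0, 0, 0], [-1, 0, 0, 0, 0, 0, 0], [-1, 0, 0, 0, 0, 0, 0], [-1, 0, 0, 0, 0, 0, 0]]
  ],
  "force": 40
}}

```text
t: 54.68
eef_pos: [0.4691, 0.0262, 0.1133]
tool_rot: [-0.001, 1.0, -0.018, 0.002]
contact_force: [-1.3, -2.3, 7.1]
gripper_width: 0.178
grasp_force: 41.1
```

Call:
{"method": "step_arm", "body": {
  "increments": [
    [[-1, 0, 0, 0, 0, 0, -7], [-1, 0, 0, 0, 0, 0, -14], [-1, 0, 0, 0, 0, 0, -21], [-1, 0, 0, 0, 0, 0, -28], [-1, 0, 0, 0, 0, 0, -35], [-1, 0, 0, 0, 0, 0, -42], [-1, 0, 0, 0, 0, 0, -49], [-1, 0, 0, 0, 0, 0, -50], [-1, 0, 0, 0, 0, 0, -50]]
  ]
}}

```text
t: 55.43
eef_pos: [0.4684, 0.0277, 0.1133]
tool_rot: [-0.001, 0.913, 0.407, 0.001]
contact_force: [-3.8, 2.7, 9.2]
gripper_width: 0.178
grasp_force: 41.2
```

Call:
{"method": "step_arm", "body": {
  "increments": [
    [[-1, 0, 0, 0, 0, 0, -7], [-1, 0, 0, 0, 0, 0, -14], [-1, 0, 0, 0, 0, 0, -21], [-1, 0, 0, 0, 0, 0, -28], [-1, 0, 0, 0, 0, 0, -35], [-1, 0, 0, 0, 0, 0, -40], [-1, 0, 0, 0, 0, 0, -42], [-1, 0, 0, 0, 0, 0, -42], [-1, 0, 0, 0, 0, 0, -42]]
  ]
}}

```text
t: 56.18
eef_pos: [0.4672, 0.0281, 0.1132]
tool_rot: [-0.001, 0.708, 0.706, 0.001]
contact_force: [-7.0, 6.3, 13.5]
gripper_width: 0.177
grasp_force: 44.8
```

```bash
python3 go.py; python3 -c "
from station import bot
print(bot.get_obs()['torque'])"
```

```text
t 56.2 [467.2  28.1 113.2] yaw -0.2 w 0.177 gf 44.8 F [-7.   6.3 13.5] q7 -0.13
[ 1.1699496   1.596578   -0.90724709]
```

Call:
{"method": "step_arm", "body": {
  "increments": [
    [[-0.2, 0, 0, 0, 0, 0, 0], [-0.2, 0, 0, 0, 0, 0, 0], [-0.2, 0, 0, 0, 0, 0, 0], [-0.2, 0, 0, 0, 0, 0, 0], [-0.2, 0, 0, -40, 0, 0, 0], [-0.2, 0, 0, -80, 0, 0, 0], [-0.2, 0, 0, -110, 0, 0, 0], [-0.2, 0, 0, -110, 0, 0, 0], [-0.2, 0, 0, -110, 0, 0, 0]]
  ]
}}

```text
t: 56.93
eef_pos: [0.469, 0.0264, 0.2233]
tool_rot: [0.001, 0.708, 0.707, 0.002]
contact_force: [0.4, -0.5, -0.1]
gripper_width: 0.398
grasp_force: 0.0
```

```bash
python3 go.py 551,73,228,-47 551,73,107,-47
```

```text
t 56.9 [469.   26.4 223.3] yaw -0.1 w 0.398 gf 0.0 F [ 0.4 -0.5 -0.1] q7 -0.16
d [47. 82. -4.] rot [ 0.2 -0.2 46.9] rows 6.6
d [  0.   0. 121.] rot [0. 0. 0.] rows 2.9
```

Call:
{"method": "step_arm", "body": {
  "increments": [
    [[1, 47, 82, -4, 0, 0, 47], [1, 47, 82, -4, 0, 0, 47], [1, 47, 82, -4, 0, 0, 47], [1, 47, 82, -4, 0, 0, 47], [1, 47, 82, -4, 0, 0, 47], [1, 47, 82, -4, 0, 0, 47], [1, 47, 82, -4, 0, 0, 47], [1, 47, 82, -4, 0, 0, 47], [1, 47, 82, -4, 0, 0, 47]]
  ]
}}

```text
t: 57.68
eef_pos: [0.549, 0.0731, 0.2241]
tool_rot: [0.0, 0.93, 0.367, -0.001]
contact_force: [0.2, 0.6, 0.0]
gripper_width: 1.001
grasp_force: 0.0
```

```bash
python3 lids.py; cp pics/w_last.png pics/w9.png; python3 go.py 551,73,107,-47
```

```text
wrist [300, 0, 85, 58, 3951] [342.  24.] [[654.0, 153.0], [645.0, 148.0]]
wrist [224, 59, 80, 82, 5143] [264.  99.] [[571.0, 161.0], [577.0, 155.0]]
wrist [383, 60, 82, 82, 5251] [424. 100.] [[660.0, 65.0], [649.0, 77.0]]
wrist [289, 166, 72, 72, 4025] [324. 201.] [[540.0, 65.0], [553.0, 77.0]]
wrist [496, 259, 50, 44, 1663] [521. 281.] [[612.0, -131.0], [611.0, -82.0]]
wrist [595, 301, 45, 78, 2006] [617. 334.] [[643.0, -259.0], [636.0, -185.0]]
top [382, 86, 42, 39, 428] [396. 112.] [[817.0, -268.0], [795.0, -256.0]]
scene [350, 156, 16, 15, 202] [357. 163.] [[556.0, 199.0], [576.0, 153.0]]
scene [370, 164, 17, 16, 214] [378. 172.] [[635.0, 197.0], [652.0, 152.0]]
scene [330, 169, 18, 16, 218] [338. 177.] [[530.0, 114.0], [551.0, 72.0]]
scene [359, 181, 16, 15, 209] [367. 188.] [[634.0, 114.0], [651.0, 72.0]]
t 57.8 [549.5  73.1 224.9] yaw -47.0 w 0.998 gf 0.0 F [ 0.4  1.1 -0.3] q7 -0.97
d [  1.   1. 118.] rot [-0.   0.1  0. ] rows 2.8
```

View pics/w9.png

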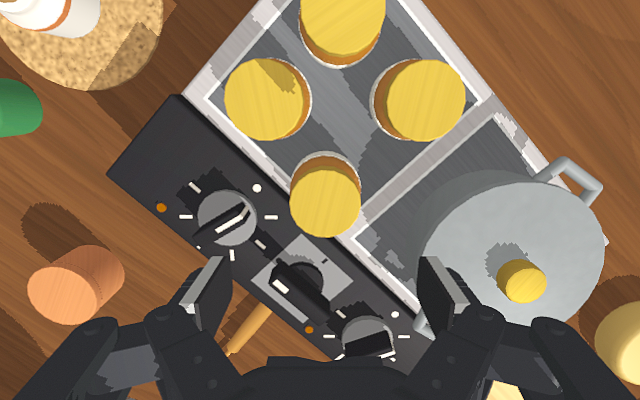

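The jar's lid is at (324,201). The left dial is back near its start. I'll check the switch's state by projection rather than by eye.

```bash
python3 - <<'E'
from h import *
c=cam('wrist')
print('off ends',proj(c,[[.4685,.0585,.112],[.466,-.0055,.112],[.4675,.0265,.112]]).round(0).tolist(),'on white end',proj(c,[[.4995,.025,.112]]).round(0))
h=cv2.cvtColor(c['image'],cv2.COLOR_RGB2HSV); m=((h[:,:,2]>200)&(h[:,:,1]<40)).astype(np.uint8); m[:230]=0;m[320:]=0;m[:,:225]=0;m[:,345:]=0
N,l,st,ce=cv2.connectedComponentsWithStats(m)
for i in range(1,N):
    if st[i,4]>8: print(st[i],ce[i].round(),(ray(c,[ce[i]],.112)*1000).round(),(ray(c,[ce[i]],.079)*1000).round())
E
```

```text
off ends [[272.0, 280.0], [325.0, 325.0], [299.0, 303.0]] on white end [[326. 280.]]
[336 232   9  13  62] [341. 237.] [[537.  43.]] [[527.  31.]]
[256 241   9   8  25] [260. 244.] [[487.  87.]] [[471.  81.]]
[230 250   4  11  42] [232. 255.] [[464.  98.]] [[444.  94.]]
[273 280  16  13  92] [280. 286.] [[469.  49.]] [[450.  38.]]
[336 311   9   7  19] [340. 314.] [[484.  -7.]] [[466. -26.]]
```

The switch is off (its white end is at (469,49), towards +y). Pick the jar and shift it 25 mm back.

Call:
{"method": "step_arm", "body": {
  "increments": [
    [[1, 2, 1, 40, 0, 0, 0], [1, 2, 1, 80, 0, 0, 0], [1, 2, 1, 110, 0, 0, 0], [1, 2, 1, 117, 0, 0, 0], [1, 2, 1, 117, 0, 0, 0], [1, 2, 1, 117, 0, 0, 0]]
  ]
}}

```text
t: 58.38
eef_pos: [0.5527, 0.0738, 0.1094]
tool_rot: [0.0, 0.931, 0.366, 0.0]
contact_force: [1.1, 0.4, 0.6]
gripper_width: 1.002
grasp_force: 0.0
```

Call:
{"method": "step_arm", "body": {
  "increments": [
    [[-1, 0, 0, 0, 0, 0, 0], [-1, 0, 0, 0, 0, 0, 0], [-1, 0, 0, 0, 0, 0, 0], [-1, 0, 0, 0, 0, 0, 0], [-1, 0, 0, 0, 0, 0, 0], [-1, 0, 0, 0, 0, 0, 0], [-1, 0, 0, 0, 0, 0, 0]]
  ],
  "force": 60
}}

```text
t: 58.97
eef_pos: [0.5524, 0.0752, 0.1114]
tool_rot: [-0.001, 0.931, 0.366, 0.001]
contact_force: [-6.2, 1.4, 17.9]
gripper_width: 0.622
grasp_force: 56.9
```

Call:
{"method": "step_arm", "body": {
  "increments": [
    [[-1, 0, 0, -15, 0, 0, 0], [-1, 0, 0, -15, 0, 0, 0], [-1, 9, 8, -15, 0, 0, 0], [-1, 18, 17, -15, 0, 0, 0], [-1, 18, 17, -15, 0, 0, 0], [-1, 18, 17, -15, 0, 0, 0]]
  ]
}}

```text
t: 59.47
eef_pos: [0.5768, 0.0736, 0.1233]
tool_rot: [0.0, 0.931, 0.366, 0.0]
contact_force: [-0.5, -0.2, -3.4]
gripper_width: 0.619
grasp_force: 58.5
```

```bash
python3 go.py 577,74,107,-47
```

```text
t 59.5 [576.8  73.6 123.3] yaw -47.1 w 0.619 gf 58.5 F [-0.5 -0.2 -3.4] q7 -0.92
d [ 0. -0. 16.] rot [ 0.  -0.  -0.1] rows 0.4
```

Call:
{"method": "step_arm", "body": {
  "increments": [
    [[-1, 0, 0, 8, 0, 0, 0], [-1, 0, 0, 11, 0, 0, 0], [-1, 0, 0, 13, 0, 0, 0], [-1, 0, 0, 13, 0, 0, 0], [-1, 0, 0, 13, 0, 0, 0]]
  ]
}}

```text
t: 59.88
eef_pos: [0.5757, 0.0736, 0.1116]
tool_rot: [-0.001, 0.931, 0.366, -0.001]
contact_force: [-6.0, -0.6, 14.0]
gripper_width: 0.621
grasp_force: 62.1
```

Call:
{"method": "step_arm", "body": {
  "increments": [
    [[1, 0, 0, 0, 0, 0, 0], [1, 0, 0, 0, 0, 0, 0], [1, 0, 0, 0, 0, 0, 0], [1, 0, 0, 0, 0, 0, 0], [1, 0, 0, 0, 0, 0, 0], [1, 0, 0, -35, 0, 0, 0], [1, 0, 0, -75, 0, 0, 0], [1, 0, 0, -115, 0, 0, 0], [1, 0, 0, -115, 0, 0, 0], [1, 0, 0, -115, 0, 0, 0]]
  ]
}}

```text
t: 60.72
eef_pos: [0.5783, 0.0739, 0.228]
tool_rot: [0.0, 0.931, 0.366, 0.003]
contact_force: [0.3, 0.1, -1.3]
gripper_width: 0.999
grasp_force: 0.0
```

```bash
python3 lids.py; python3 go.py 467.5,26.5,228,-2 467.5,26.5,110,-2
```

```text
wrist [271, 4, 81, 89, 5596] [311.  48.] [[656.0, 161.0], [652.0, 154.0]]
wrist [201, 96, 78, 75, 4616] [239. 133.] [[565.0, 161.0], [578.0, 155.0]]
wrist [354, 96, 77, 76, 4563] [391. 133.] [[654.0, 65.0], [650.0, 77.0]]
wrist [288, 173, 69, 70, 3784] [322. 208.] [[564.0, 63.0], [577.0, 75.0]]
wrist [472, 282, 40, 34, 808] [493. 296.] [[612.0, -128.0], [616.0, -80.0]]
wrist [581, 314, 59, 44, 1594] [611. 332.] [[670.0, -255.0], [663.0, -183.0]]
top [382, 86, 41, 39, 424] [396. 112.] [[817.0, -268.0], [796.0, -255.0]]
scene [370, 165, 17, 15, 209] [378. 172.] [[636.0, 197.0], [652.0, 151.0]]
scene [338, 173, 16, 15, 205] [345. 180.] [[556.0, 111.0], [576.0, 70.0]]
scene [359, 181, 16, 15, 214] [367. 188.] [[633.0, 114.0], [650.0, 72.0]]
t 60.9 [575.7  73.6 224.1] yaw -47.1 w 1.000 gf 0.0 F [-0.1 -0.3 -0.8] q7 -0.95
d [-111.  -39.   -4.] rot [ -0.1   0.1 -45.1] rows 6.3
d [  0.   0. 118.] rot [0. 0. 0.] rows 2.8
```

All four jars are on the plate at (652,152), (577,154), (650,73), (576,73). Switch next.

Call:
{"method": "step_arm", "body": {
  "increments": [
    [[-0.2, -111, -39, -4, 0, 0, -45], [-0.2, -111, -39, -4, 0, 0, -45], [-0.2, -111, -39, -4, 0, 0, -45], [-0.2, -111, -39, -4, 0, 0, -45], [-0.2, -111, -39, -4, 0, 0, -45], [-0.2, -111, -39, -4, 0, 0, -45], [-0.2, -111, -39, -4, 0, 0, -45], [-0.2, -111, -39, -4, 0, 0, -45], [-0.2, -111, -39, -4, 0, 0, -45]]
  ]
}}

```text
t: 61.62
eef_pos: [0.4681, 0.0265, 0.2283]
tool_rot: [-0.001, 0.72, 0.694, -0.001]
contact_force: [1.0, 0.6, -0.2]
gripper_width: 0.399
grasp_force: 0.0
```

```bash
python3 lids.py | grep scene; python3 go.py 467.5,26.5,111,-2
```

```text
scene [350, 156, 16, 15, 203] [357. 163.] [[556.0, 199.0], [577.0, 153.0]]
scene [370, 164, 17, 16, 214] [378. 172.] [[635.0, 197.0], [652.0, 152.0]]
scene [338, 173, 16, 15, 205] [345. 180.] [[556.0, 111.0], [576.0, 70.0]]
scene [359, 181, 16, 15, 213] [367. 188.] [[633.0, 114.0], [650.0, 72.0]]
t 61.8 [468.5  26.6 228.9] yaw -2.1 w 0.400 gf 0.0 F [-0.   0.6  0. ] q7 -0.19
d [ -0.  -1. 118.] rot [-0.1  0.  -0.1] rows 2.8
```

Call:
{"method": "step_arm", "body": {
  "increments": [
    [[-0.2, 0, -1, 40, 0, 0, 0], [-0.2, 0, -1, 80, 0, 0, 0], [-0.2, 0, -1, 110, 0, 0, 0], [-0.2, 0, -1, 117, 0, 0, 0], [-0.2, 0, -1, 117, 0, 0, 0], [-0.2, 0, -1, 117, 0, 0, 0]]
  ]
}}

```text
t: 62.27
eef_pos: [0.4684, 0.0267, 0.1132]
tool_rot: [0.0, 0.72, 0.694, 0.0]
contact_force: [0.8, 0.1, -0.9]
gripper_width: 0.4
grasp_force: 0.0
```

Call:
{"method": "step_arm", "body": {
  "increments": [
    [[-1, 0, 0, 0, 0, 0, 0], [-1, 0, 0, 0, 0, 0, 0], [-1, 0, 0, 0, 0, 0, 0], [-1, 0, 0, 0, 0, 0, 0], [-1, 0, 0, 0, 0, 0, 0]]
  ],
  "force": 40
}}

```text
t: 62.68
eef_pos: [0.4672, 0.0269, 0.1142]
tool_rot: [-0.0, 0.72, 0.694, 0.0]
contact_force: [-6.3, 0.6, 7.9]
gripper_width: 0.179
grasp_force: 39.4
```

Call:
{"method": "step_arm", "body": {
  "increments": [
    [[-1, 0, 0, 0, 0, 0, 7], [-1, 0, 0, 0, 0, 0, 14], [-1, 0, 0, 0, 0, 0, 21], [-1, 0, 0, 0, 0, 0, 28], [-1, 0, 0, 0, 0, 0, 35], [-1, 0, 0, 0, 0, 0, 42], [-1, 0, 0, 0, 0, 0, 49], [-1, 0, 0, 0, 0, 0, 50], [-1, 0, 0, 0, 0, 0, 50]]
  ]
}}

```text
t: 63.43
eef_pos: [0.4677, 0.0266, 0.1142]
tool_rot: [-0.0, 0.946, 0.324, 0.0]
contact_force: [-4.8, -0.5, 6.7]
gripper_width: 0.179
grasp_force: 39.4
```

Call:
{"method": "step_arm", "body": {
  "increments": [
    [[-1, 0, 0, 0, 0, 0, 7], [-1, 0, 0, 0, 0, 0, 14], [-1, 0, 0, 0, 0, 0, 21], [-1, 0, 0, 0, 0, 0, 28], [-1, 0, 0, 0, 0, 0, 35], [-1, 0, 0, 0, 0, 0, 40], [-1, 0, 0, 0, 0, 0, 42], [-1, 0, 0, 0, 0, 0, 42], [-1, 0, 0, 0, 0, 0, 42]]
  ]
}}

```text
t: 64.18
eef_pos: [0.4679, 0.0261, 0.1142]
tool_rot: [-0.0, 0.999, -0.035, 0.0]
contact_force: [-3.8, -4.7, 8.7]
gripper_width: 0.176
grasp_force: 40.9
```

```bash
python3 go.py; python3 -c "
from station import bot
print(bot.get_obs()['torque'])"
```

```text
t 64.2 [467.9  26.1 114.2] yaw -94.0 w 0.176 gf 40.9 F [-3.8 -4.7  8.7] q7 -1.51
[-0.92450263  0.99953282  0.82309607]
```

Call:
{"method": "step_arm", "body": {
  "increments": [
    [[-0.2, 0, 0, 0, 0, 0, 0], [-0.2, 0, 0, 0, 0, 0, 0], [-0.2, 0, 0, 0, 0, 0, 0], [-0.2, 0, 0, 0, 0, 0, 0], [-0.2, 0, 0, -40, 0, 0, 0], [-0.2, 0, 0, -80, 0, 0, 0], [-0.2, 0, 0, -114, 0, 0, 0], [-0.2, 0, 0, -114, 0, 0, 0], [-0.2, 0, 0, -114, 0, 0, 0]]
  ]
}}

```text
t: 64.93
eef_pos: [0.4692, 0.0273, 0.2284]
tool_rot: [-0.001, 0.999, -0.035, 0.002]
contact_force: [0.0, -0.7, -0.8]
gripper_width: 0.401
grasp_force: 0.0
```

Call:
{"method": "step_arm", "body": {
  "increments": [
    [[-0.2, 0, 0, 0, 0, 0, -65], [-0.2, 0, 0, 0, 0, 0, -65], [-0.2, 0, 0, 0, 0, 0, -65], [-0.2, 0, 0, 0, 0, 0, -65], [-0.2, 0, 0, 0, 0, 0, -65], [-0.2, 0, 0, 0, 0, 0, -65], [-0.2, 0, 0, 0, 0, 0, -65], [-0.2, 0, 0, 0, 0, 0, -65], [-0.2, 0, 0, 0, 0, 0, -65], [-0.2, 0, 0, 0, 0, 0, -65]]
  ]
}}

```text
t: 65.77
eef_pos: [0.4669, 0.0266, 0.2252]
tool_rot: [-0.0, 0.861, 0.509, -0.001]
contact_force: [0.1, -0.3, 0.8]
gripper_width: 0.4
grasp_force: 0.0
```

Call:
{"method": "step_arm", "body": {
  "increments": [
    [[-0.2, 0, 0, 0, 0, 0, -65], [-0.2, 0, 0, 0, 0, 0, -65], [-0.2, 0, 0, 0, 0, 0, -65], [-0.2, 0, 0, 0, 0, 0, -65], [-0.2, 0, 0, 0, 0, 0, -65], [-0.2, 0, 0, 0, 0, 0, -65], [-0.2, 0, 0, 0, 0, 0, -65], [-0.2, 0, 0, 0, 0, 0, -65], [-0.2, 0, 0, 0, 0, 0, -65], [-0.2, 0, 0, 0, 0, 0, -65]]
  ]
}}

```text
t: 66.6
eef_pos: [0.4672, 0.0266, 0.2256]
tool_rot: [-0.001, 0.454, 0.891, -0.001]
contact_force: [1.0, 0.3, -0.1]
gripper_width: 0.399
grasp_force: 0.0
```

```bash
python3 go.py 471,119,228,74; python3 lids.py | grep scene
```

```text
t 66.6 [467.2  26.6 225.6] yaw 36.0 w 0.399 gf 0.0 F [ 1.   0.3 -0.1] q7 0.51
d [73. 57. -2.] rot [ -0.1  -0.1 -38. ] rows 5.3
scene [350, 156, 16, 15, 204] [357. 163.] [[556.0, 199.0], [576.0, 154.0]]
scene [370, 164, 17, 16, 213] [378. 172.] [[635.0, 197.0], [652.0, 152.0]]
scene [338, 173, 16, 15, 205] [345. 180.] [[556.0, 111.0], [576.0, 70.0]]
scene [359, 181, 16, 15, 213] [367. 188.] [[633.0, 114.0], [650.0, 72.0]]
```

Call:
{"method": "step_arm", "body": {
  "increments": [
    [[-0.2, 73, 57, -2, 0, 0, -38], [-0.2, 73, 57, -2, 0, 0, -38], [-0.2, 73, 57, -2, 0, 0, -38], [-0.2, 73, 57, -2, 0, 0, -38], [-0.2, 73, 57, -2, 0, 0, -38], [-0.2, 73, 57, -2, 0, 0, -38], [-0.2, 73, 57, -2, 0, 0, -38], [-0.2, 73, 57, -2, 0, 0, -38], [-0.2, 73, 57, -2, 0, 0, -38]]
  ]
}}

```text
t: 67.5
eef_pos: [0.4711, 0.1192, 0.2283]
tool_rot: [-0.0, 0.142, 0.99, -0.0]
contact_force: [-1.2, -0.8, 0.3]
gripper_width: 0.402
grasp_force: 0.0
```

```bash
python3 go.py 471,119,112,74
```

```text
t 67.5 [471.1 119.2 228.3] yaw 73.7 w 0.402 gf 0.0 F [-1.2 -0.8  0.3] q7 0.96
d [  0.  -0. 116.] rot [-0.  -0.  -0.3] rows 2.8
```

Call:
{"method": "step_arm", "body": {
  "increments": [
    [[-0.2, 0, 0, 40, 0, 0, 0], [-0.2, 0, 0, 80, 0, 0, 0], [-0.2, 0, 0, 110, 0, 0, 0], [-0.2, 0, 0, 117, 0, 0, 0], [-0.2, 0, 0, 117, 0, 0, 0], [-0.2, 0, 0, 117, 0, 0, 0]]
  ]
}}

```text
t: 68.0
eef_pos: [0.4718, 0.1193, 0.1123]
tool_rot: [0.0, 0.141, 0.99, 0.0]
contact_force: [0.1, 0.2, 0.4]
gripper_width: 0.401
grasp_force: 0.0
```

Call:
{"method": "step_arm", "body": {
  "increments": [
    [[-1, 0, 0, 0, 0, 0, 0], [-1, 0, 0, 0, 0, 0, 0], [-1, 0, 0, 0, 0, 0, 0], [-1, 0, 0, 0, 0, 0, 0], [-1, 0, 0, 0, 0, 0, 0]]
  ],
  "force": 40
}}

```text
t: 68.42
eef_pos: [0.4722, 0.1183, 0.1135]
tool_rot: [0.001, 0.141, 0.99, 0.0]
contact_force: [-1.1, -3.8, 7.0]
gripper_width: 0.152
grasp_force: 40.7
```

Call:
{"method": "step_arm", "body": {
  "increments": [
    [[-1, 0, 0, 0, 0, 0, 7], [-1, 0, 0, 0, 0, 0, 14], [-1, 0, 0, 0, 0, 0, 21], [-1, 0, 0, 0, 0, 0, 28], [-1, 0, 0, 0, 0, 0, 35], [-1, 0, 0, 0, 0, 0, 42], [-1, 0, 0, 0, 0, 0, 49], [-1, 0, 0, 0, 0, 0, 56], [-1, 0, 0, 0, 0, 0, 56]]
  ]
}}

```text
t: 69.17
eef_pos: [0.4713, 0.1173, 0.1135]
tool_rot: [0.0, 0.592, 0.806, -0.0]
contact_force: [-5.6, -7.6, 12.9]
gripper_width: 0.153
grasp_force: 41.6
```

Call:
{"method": "step_arm", "body": {
  "increments": [
    [[-1, 0, 0, 0, 0, 0, 7], [-1, 0, 0, 0, 0, 0, 14], [-1, 0, 0, 0, 0, 0, 21], [-1, 0, 0, 0, 0, 0, 28], [-1, 0, 0, 0, 0, 0, 35], [-1, 0, 0, 0, 0, 0, 42], [-1, 0, 0, 0, 0, 0, 49], [-1, 0, 0, 0, 0, 0, 56], [-1, 0, 0, 0, 0, 0, 56]]
  ]
}}

```text
t: 69.92
eef_pos: [0.4701, 0.1175, 0.1134]
tool_rot: [-0.001, 0.901, 0.434, -0.001]
contact_force: [-11.0, -7.7, 22.4]
gripper_width: 0.151
grasp_force: 42.7
```

```bash
python3 go.py 471,119,112,-92.2
```

```text
t 69.9 [470.1 117.5 113.4] yaw -38.6 w 0.151 gf 42.7 F [-11.   -7.7  22.4] q7 -0.62
d [ 2. -0.  1.] rot [-0.1  0.1 53.6] rows 7.5
```

Call:
{"method": "step_arm", "body": {
  "increments": [
    [[-1, 0, 0, -2, 0, 0, 7], [-1, 0, 0, -2, 0, 0, 14], [-1, 0, 0, -2, 0, 0, 21], [-1, 0, 0, -2, 0, 0, 28], [-1, 0, 0, -2, 0, 0, 35], [-1, 0, 0, -2, 0, 0, 42], [-1, 0, 0, -2, 0, 0, 49], [-1, 0, 0, -2, 0, 0, 53.8], [-1, 0, 0, -2, 0, 0, 53.8], [-1, 0, 0, -2, 0, 0, 53.8]]
  ]
}}

```text
t: 70.75
eef_pos: [0.4694, 0.1187, 0.1138]
tool_rot: [-0.0, 1.0, -0.017, -0.002]
contact_force: [-4.2, -4.1, -2.1]
gripper_width: 0.148
grasp_force: 43.2
```

Call:
{"method": "step_arm", "body": {
  "increments": [
    [[-0.2, 0, 0, 0, 0, 0, 0], [-0.2, 0, 0, 0, 0, 0, 0], [-0.2, 0, 0, 0, 0, 0, 0], [-0.2, 0, 0, 0, 0, 0, 0], [-0.2, 0, 0, -40, 0, 0, 0], [-0.2, 0, 0, -80, 0, 0, 0], [-0.2, 0, 0, -120, 0, 0, 0], [-0.2, 0, 0, -160, 0, 0, 0], [-0.2, 0, 0, -200, 0, 0, 0], [-0.2, 0, 0, -200, 0, 0, 0]]
  ]
}}

```text
t: 71.58
eef_pos: [0.475, 0.1201, 0.3198]
tool_rot: [-0.003, 1.0, -0.016, 0.004]
contact_force: [0.8, 1.2, -0.9]
gripper_width: 0.402
grasp_force: 0.0
```

```bash
python3 go.py; python3 lids.py; cp pics/w_last.png pics/w10.png
```

```text
t 71.6 [475.  120.1 319.8] yaw -91.8 w 0.402 gf 0.0 F [ 0.8  1.2 -0.9] q7 -1.66
wrist [524, 1, 45, 42, 1443] [546.  21.] [[623.0, -112.0], [613.0, -79.0]]
wrist [258, 43, 57, 61, 2706] [286.  73.] [[581.0, 160.0], [577.0, 154.0]]
wrist [345, 42, 57, 61, 2716] [373.  72.] [[579.0, 66.0], [575.0, 73.0]]
top [382, 86, 42, 39, 434] [396. 112.] [[817.0, -268.0], [795.0, -256.0]]
top [276, 153, 19, 18, 271] [285. 162.] [[659.0, 78.0], [645.0, 74.0]]
top [277, 178, 19, 19, 281] [286. 187.] [[581.0, 75.0], [570.0, 72.0]]
scene [350, 156, 16, 15, 204] [357. 163.] [[556.0, 199.0], [576.0, 154.0]]
scene [370, 164, 17, 16, 215] [378. 172.] [[635.0, 197.0], [652.0, 152.0]]
scene [338, 173, 16, 15, 205] [345. 180.] [[556.0, 111.0], [576.0, 70.0]]
scene [359, 181, 16, 15, 214] [367. 188.] [[633.0, 114.0], [650.0, 72.0]]
```

View pics/w10.png

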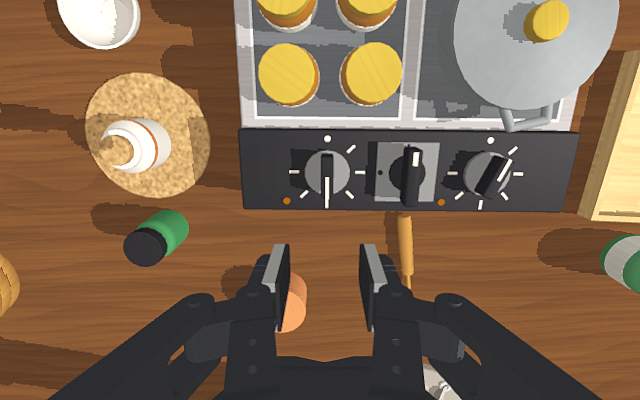

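The final view shows the left dial's pointer at (327,205), towards the robot on the fourth mark, and the switch on with its white end towards the plates at (416,152). The jars are upright inside the plate's line, the crock is on the mat, and the cocotte's dial is unchanged. Handing in.

```bash
python3 -c "
from station import bot
print(bot.hand_in())"
```

```text
the job is handed in; nothing more can be done
None
```

Job handed in, verdict not shown: the crock is on the mat, all four jars are on the left plate, the switch is on and that plate's dial is on the fourth mark; one jar slid partly off the plate around the time I first switched on, so I turned dial and switch back, replaced the jar with the warmer off, and redid both in order.

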